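# Hang the bin back on the lab's slat panel

## Robot

A 6-joint arm with a two-finger parallel gripper is mounted at the origin on the work surface. World frame = base frame: x ahead of the robot, y to its left, z up, the work surface at z = 0. Lengths are in m, angles in rad, forces in N, time in s.
With the tool pointing down it reaches from about 0.3 to 0.825 m from the base axis. Payload 5.4 kg.
Tool frame: the origin (TCP) lies midway between the tips of the shut fingers; the grasp point (between the pads) lies 19 mm behind it (arm.pinch_z is the distance from the TCP to the grasp point, in m); z points along the fingers, y is the line along which they close (so a half turn about z gives the same grasp; the last joint's range is limited). The gripper opens to 92 mm and grips with 3 to 60 N. Pads are 20 mm wide; open, the fingers measure 128 mm over their backs; the gripper's body (75 mm by 189 mm) begins 69 mm behind the grasp point.
Start: joints at [-1.358, 0.158, 1.597, -0, 1.386, -0.21], TCP at [0.236, -0.524, 0.215] pointing down, gripper open.
Joint ranges: [-2.91, 2.91], [-0.94, 2.29], [0.18, 2.7], [-1.29, 4.43], [0.17, 2.64], [-3, 3]. Speed limits (rad/s): [2.57, 2.57, 3.14, 3.14, 3.14, 3.14].

## Interface

Orientations are given as a unit quaternion [x, y, z, w].
In Python, from workcell import arm gives the robot as it stands.
- The arm moves only by the tool apply_moves, never from a script. Its argument "increments" is a list of rows, each an object with "angular": the turn, a rotation vector about the tool's x, y, z in rad, a list of three; "delta_pos": the shift along the tool's x, y, z in mm, a list of three; "hand": the opening, from 0 (shut) to 1 (fully open). A call has 1 to 5 rows; each row shifts and turns the commanded pose from where the row before left it, along the tool's axes as they then stand; what a row does not reach is not made up. A row lasts 1/8 s, in which the tool goes at most 62.5 mm and 10.7 degrees, less where a joint would pass 70% of its speed; a pose out of reach is approached as far as the arm can. A call with a gripper value outside its range is refused whole. The fingers move at their own pace and stop on an object; "newtons" is the grip in N (left out, the last holds). Time passes only in rows, so rows that do not move let the fingers close. It gives the time, the measured TCP pose, the force, the opening and the grip force at its end, in the units of the state.
- arm.sense(): the state, without advancing time (a new reading comes with each control period).
- arm.get_image(name): name is "scene" or "top" or "wrist"; returns a dict with "color" (384x512x3 uint8, blue, green, red), "vfov" (degrees; the focal length in pixels is half the picture's height over the tangent of half this angle, whatever the lens; pixels are square), "cx", "cy" (the principal point, pixels), "world_from_camera" (4x4, takes a point from camera to world coordinates). Camera axes: x right, y down, z forward; pixel columns grow to the right and rows downward; lengths in m; the calibration is good to about 2 mm. The wrist camera is an equidistant fisheye: a pixel r from the principal point sees the ray r / f radians off the axis. A picture is of the moment at which its call begins. There is no depth.
- arm.sign_off(): hands the job in; it is judged then, once.
The state is a dict: "clock": time; "joint_positions": joint angles; "qvel": joint speeds; "effort": joint torques, N m; "ee_pos": TCP position; "orientation": TCP orientation; "ft_force": force on the tool from outside, world axes, zero at the start; "torque": the same for the moment, N m; "gripper_width": finger opening in m; "gripper_force": force on a finger pad.
Only numpy, scipy, OpenCV 4.12 (cv2) and the standard library are available. Lean on these libraries where they do the work, as an engineer would, in place of code of your own. Each camera call takes 0.05 s, during which the arm holds its last target. There are 200 camera calls.

## Task

Hang the blue bin in the top groove of the slat panel, in the gap between the two grey bins: feed its lip in with the front of the bin raised, then let the bin down by hand, without dropping it, until its back lies flat against the panel and it hangs by itself. Feel your way in gently, because the plastic slats chip when forced, and leave the other things on the bench where they are.

Things in the scene. Friction and masses are not known exactly. Their poses are not given: they have to be found in the camera images.
- bin: loose blue plastic hanging bin, 110 to 220 g, standing upright on the bench. Origin: centre of underside; x to its back, y across, z up. 95 mm deep (x -47.5 to 47.5); 56 mm wide: flat parallel side walls, outer faces y = -28 and 28, up to z = 48. Front wall 32 mm high, walls 3 mm, open top. Back wall's outer face: plane x = 47.5, up to z = 57, with a hanging lip 50 mm wide at its top.
- bin_heel (a point): where the bin's back face meets the underside of the lip's tongue: (47.5, 0, 54) mm in the bin's frame, same axes. From here a flat 3 mm thick tongue (z 54 to 57) runs 9.5 mm backwards to x = 57. Seated, the tongue rests on the lower edge of the groove's mouth, so this point lies on that edge.
- bin_lip (a point): middle of the rear top edge of the bin's lip: (57, 0, 73) mm in the bin's frame, same axes. The lip is 3 mm thick (x 54 to 57) and stands up from the tongue's end to z = 73. Seated, it stands up behind the slat above the mouth. It only goes in with the bin's front raised 30 degrees or more (40 to 45 is comfortable).
- stand: fixed feet and posts carrying the light grey slat panel (420 mm long, 24 mm thick). Origin on the bench; x level into the panel's face, y along it, z up. Panel front nominally at x = 0. The panel is clamped upright, square and rigid, but at an UNMEASURED setting: it, with the grey bins, may sit up to 10 mm higher or lower and up to 8 mm nearer or farther (x) than all nominal numbers given here.
- bay (a point): nominal middle of the gap, on the lower front edge of the top groove's mouth: (0, 0, 195) mm in the stand's frame, same axes; does not follow the panel's setting. The mouth is 15 mm high (z 195 to 210). Face slats above and below it are 4 mm thick; behind them the T-cavity is 14 mm deep (x 4 to 18) and reaches 12 mm above and below the mouth. The slat below spans z 130 to 195.
- panel_top (a point): nominal middle of the panel's top front edge: (0, 0, 240) mm in the stand's frame, same axes; does not follow the panel's setting. A second, lower groove (not the one wanted) has its mouth at z 115 to 130. Feet under the panel reach 65 mm forward of its face at y = -170 and 170, 12 mm high.
- grey_bin_a (a point): nominal centre of the underside of one grey bin, same shape as the blue one, hanging fixed in the top groove: (-47.5, -140, 141) mm in the stand's frame, same axes; its near side is at y = -112
- grey_bin_b (a point): nominal centre of the underside of the other grey bin, likewise fixed: (-47.5, 140, 141) mm in the stand's frame, same axes; its near side is at y = 112, so the gap is 224 mm wide
- wash_bottle: white wash bottle with a red cap, 60 mm across, 150 mm tall, loose on the bench; origin at the centre of its underside
- amber_jar: amber glass jar with a black cap, 52 mm across, 70 mm tall, loose on the bench; origin at the centre of its underside
- slide_box: flat white box of microscope slides, 100 x 80 x 30 mm, loose on the bench; origin at the centre of its underside
There are look-alikes about, which are no part of the job. Of the things like the bin, leave any that is brown, pink or yellow; of the rest the larger one is meant.

How it is judged:
On the way:
1. the bin's lip enters the top groove while the front of the bin is raised (angle between bin's own z axis and vertical above 0.3 rad and x of bin_lip in the frame of stand between -0.006 and 0.028 m and z of bin_lip in the frame of stand between 0.178 and 0.236 m).
At the end, for the whole second after the job is handed in: The blue bin hangs by itself, at rest, from the top groove between the grey bins: upright within 4 degrees, square to the panel within 5 degrees, its back on the panel face and its tongue on the lower edge of the mouth (within 3 mm beyond the panel's unmeasured setting) (angle between bin's own z axis and vertical below 0.07 rad and angle between the y axis of bin and the y axis of stand, either way round below 0.09 rad and x of bin in the frame of stand between -0.059 and -0.036 m and z of bin in the frame of stand between 0.128 and 0.154 m and y of bin in the frame of stand between -0.084 and 0.084 m and contact force between bin and stand above 0.3 N and linear speed of bin below 0.02 m/s); the robot touches nothing.
It fails at once if the bin is forced against the panel with more than 30 N (contact force between bin and stand above 30 N).
It fails at once if the bin is let fall or slammed into its seat instead of being let down (it turns faster than 5 rad/s while its lip is at the panel) (angular speed of bin above 5 rad/s and x of bin_lip in the frame of stand above -0.02 m and z of bin_lip in the frame of stand above 0.17 m).
It fails at once if the robot itself pushes on the panel or the grey bins with more than 20 N (contact force between any of the fingers, the arm and stand above 20 N).
It fails at once if another thing on the bench is moved by more than 15 mm (distance of any of wash_bottle, amber_jar, slide_box from where it was at the start of the episode above 0.015 m).
It also fails if it takes over 51 s, if anything falls off the work surface, if the arm or the gripper's body presses on something with over 40 N, if the wrist force passes 120 N, or if a joint passes its speed limit or range.

## Working session

There is one attempt and no reset: what is moved stays moved. The work goes in short steps, Python scripts to look and compute and a tool call to move; the robot and the scene stay as the last step left them, time stands still between calls to the robot, and variables do not carry over. Pictures are saved under pics/ and viewed, at most 10 in all, crops included, and the job is handed in when it is done.

Besides the shell and the picture viewer there is one more tool, called after "Call:" by a JSON object that holds its "method" and its "body". apply_moves: Moves the arm, as the interface text tells. Its arguments: {"type":"object","properties":{"increments":{"type":"array","items":{"type":"object","properties":{"angular":{"type":"array","items":{"type":"number"}},"delta_pos":{"type":"array","items":{"type":"number"}},"hand":{"type":"number"}}}},"newtons":{"type":"number"}},"required":["increments"]}

```bash
mkdir -p pics; python3 - <<'E'
from workcell import arm
import cv2,numpy as np
for n in("scene","top"):
    im=arm.get_image(n); cv2.imwrite(f"pics/{n}0.png",im["color"]); print(n,im["vfov"],im["cx"],im["cy"]);print(np.round(im["world_from_camera"],3).tolist())
s=arm.sense();print(s)
E
```

```text
scene 46.91791158121402 251.01844359189863 193.45917195878528
[[-0.508, 0.604, -0.614, 1.197], [0.861, 0.364, -0.356, 0.437], [0.008, -0.709, -0.705, 0.857], [0.0, 0.0, 0.0, 1.0]]
top 46.52331058333407 257.9474613230037 191.95932405497783
[[0.006, -0.975, 0.223, 0.323], [-1.0, -0.005, 0.005, 0.079], [-0.004, -0.223, -0.975, 1.362], [0.0, 0.0, 0.0, 1.0]]
{'clock': 0.1, 'joint_positions': array([-1.35808329e+00,  1.58985882e-01,  1.59807974e+00, -1.94319201e-05,
        1.38618345e+00, -2.10098901e-01]), 'qvel': array([-2.77373799e-08,  7.65004464e-04, -1.37821548e-03,  7.22031483e-04,
        2.17581696e-04, -1.33071302e-03]), 'effort': array([ 4.37748113e-04, -3.86502135e+01, -3.22961891e+01,  7.02957460e-02,
        3.38782766e-02, -4.64327798e-05]), 'ee_pos': array([ 0.23579419, -0.52382461,  0.21373075]), 'orientation': array([ 9.77736148e-01,  2.09836456e-01, -1.06318989e-05, -8.28195982e-04]), 'ft_force': array([ 0.29284331, -0.27647897,  0.26067954]), 'torque': array([0.053128  , 0.02430488, 0.01276848]), 'gripper_force': 0.0, 'gripper_width': 0.09172093617347776}
```

View pics/scene0.png

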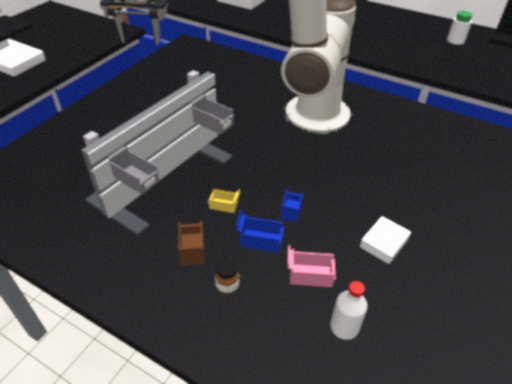

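View pics/top0.png

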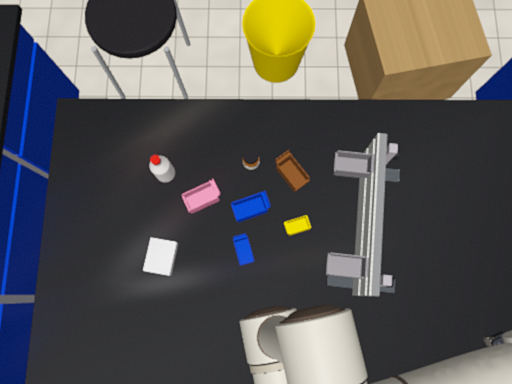

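The scene view shows the panel on the left with its grey bins, and the larger blue bin at (262,233) with its lip on the panel side. In the top view that bin is at (250,206), the panel runs along column 365–385, and the small blue look-alike is at (243,249). I'll zoom in to measure.

```bash
cat > h.py <<'E'
import numpy as np,cv2
from workcell import arm
def cam(n):
    im=arm.get_image(n); im["f"]=192/np.tan(np.radians(im["vfov"])/2); return im
def ray(im,u,v):
    T=im["world_from_camera"]; x=np.array([u-im["cx"],v-im["cy"]])/im["f"]
    if im.get("fish"):
        t=np.hypot(*x); d=np.r_[x/t*np.sin(t),np.cos(t)]
    else: d=np.r_[x,1]
    d=T[:3,:3]@d; return T[:3,3],d/np.linalg.norm(d)
def onz(im,u,v,z):
    o,d=ray(im,u,v); return o+d*(z-o[2])/d[2]
def tri(a,b):
    (o,d),(p,e)=a,b; s=np.linalg.lstsq(np.c_[d,-e],p-o,rcond=None)[0]
    A,B=o+s[0]*d,p+s[1]*e; return (A+B)/2,np.linalg.norm(A-B)
def proj(im,P):
    T=np.linalg.inv(im["world_from_camera"]); c=T[:3,:3]@np.asarray(P)+T[:3,3]; return c[:2]/c[2]*im["f"]+[im["cx"],im["cy"]]
E
python3 - <<'E'
import cv2,numpy as np
t=cv2.imread("pics/top0.png");s=cv2.imread("pics/scene0.png")
def z(i,x,y,w,h,W,H): return cv2.resize(i[y:y+h,x:x+w],(W,H),interpolation=cv2.INTER_CUBIC)
# top panel: x320-410,y125-305 (90x180)->300x600 ; top bin 225-275 x185-225 ->(50x40) x5=250x200; scene panel 80-245 x 65-215
o=np.zeros((600,800,3),np.uint8)
o[:,:300]=z(t,320,125,90,180,300,600)
o[:330,300:800]=z(s,80,65,165,109,500,330)
o[340:590,300:550]=z(t,225,180,50,50,250,250)
o[340:590,550:800]=z(s,235,208,50,50,250,250)
cv2.imwrite("pics/z.png",o)
hsv=cv2.cvtColor(t,cv2.COLOR_BGR2HSV)
for nm,i in(("t",t),("s",s)):
    h=cv2.cvtColor(i,cv2.COLOR_BGR2HSV); m=cv2.inRange(h,(108,150,60),(128,255,255))
    n,l,st,c=cv2.connectedComponentsWithStats(m)
    for k in range(1,n):
        if 60<st[k,4]<3000: 
            print(nm,st[k],c[k]); 
            cn=cv2.findContours((l==k).astype(np.uint8),0,2)[0][0]; print(cv2.minAreaRect(cn), cv2.approxPolyDP(cn,2,True)[:,0].tolist())
E
```

```text
t [476  59  36  41 869] [497.81588032  85.3141542 ]
((493.5, 79.0), (40.0, 35.0), 90.0) [[511, 59], [476, 92], [477, 99], [511, 99]]
t [231 190  40  32 808] [250.47277228 206.11138614]
((250.85328674316406, 206.2032012939453), (22.134077072143555, 37.6977424621582), 70.82098388671875) [[264, 190], [231, 202], [237, 221], [267, 211], [270, 204]]
t [233 233  21  33 475] [242.8        248.92421053]
((242.79244995117188, 248.77357482910156), (30.21932029724121, 15.933823585510254), 74.05460357666016) [[245, 233], [233, 236], [240, 265], [253, 261]]
t [   0  303   34   81 2362] [ 14.38018628 341.29932261]
((16.5, 343.0), (80.0, 33.0), 90.0) [[33, 303], [0, 304], [0, 383], [24, 383]]
s [128  15  25  20 312] [141.50641026  22.36217949]
((140.0, 24.5), (19.0, 24.0), 90.0) [[128, 15], [130, 24], [143, 27], [146, 33], [152, 34], [149, 16]]
s [160  18  46  24 651] [178.74347158  29.95238095]
((181.4615478515625, 33.30768585205078), (47.887359619140625, 20.873977661132812), 15.255120277404785) [[160, 21], [162, 38], [170, 41], [183, 33], [205, 38], [204, 29], [165, 18]]
s [210  31  76  31 805] [
[... 842 characters left out ...]
9, 93], [427, 104], [511, 128], [511, 115]]
s [   0   96   58   53 1247] [ 26.26142743 120.92702486]
((24.966297149658203, 121.14607238769531), (20.13996124267578, 70.807861328125), 57.9946174621582) [[51, 96], [0, 125], [0, 148], [57, 112]]
s [280 189  23  33 550] [290.88727273 205.51272727]
((290.9422607421875, 205.28846740722656), (19.611610412597656, 30.00576400756836), 11.309932708740234) [[286, 189], [280, 217], [296, 221], [302, 193]]
s [ 235  210   50   43 1434] [259.33472803 232.5125523 ]
((258.1292724609375, 232.84803771972656), (49.48784255981445, 34.9765510559082), 15.376249313354492) [[240, 210], [235, 225], [240, 233], [240, 246], [277, 252], [283, 234], [282, 222], [250, 217]]
```

View pics/z.png

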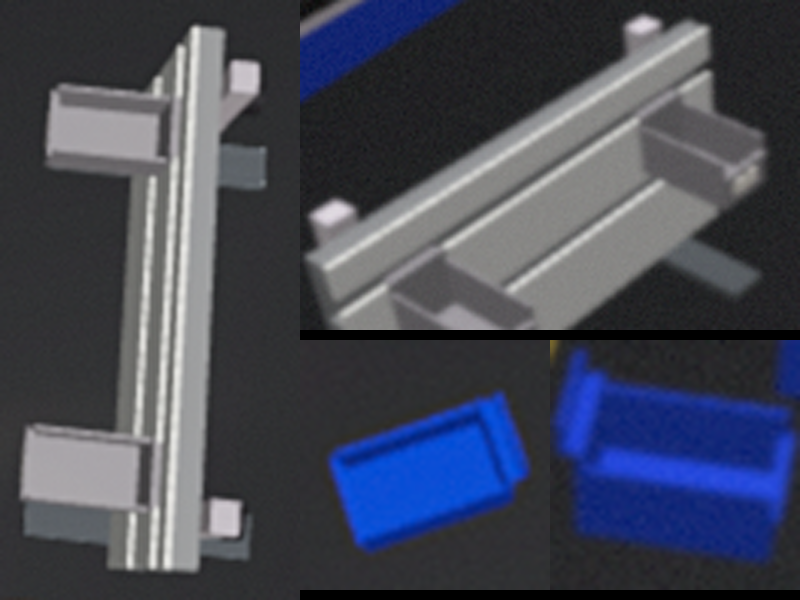

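```bash
python3 - <<'E'
from h import *
t=cam("top");s=cam("scene")
def T(X,Y): return 320+X*.3-.35,125+Y*.3-.35
def S(X,Y): return 80+(X-300)*.33-.33,65+Y*.33-.33
for n,a,b in(("far+x? ",T(193,28),S(325,268)),("near",T(165,568),S(706,30))):
    P=tri(ray(t,*a),ray(s,*b)); print(n,P, onz(t,*a,.24),onz(s,*b,.24))
def tb(X,Y): return 225+(X-300)/5-.4,180+(Y-340)/5-.4
def sb(X,Y): return 235+(X-550)/5-.4,208+(Y-340)/5-.4
for n,z,pts in(("lip t",.073,[tb(500,393),tb(527,470)]),("underfront t",0,[tb(368,550)])): 
    for p in pts: print(n,onz(t,*p,z))
print("rim48 t",[onz(t,*tb(*p),.048)[:2] for p in((331,455),(362,548),(515,500),(485,400))])
for n,z,pts in(("lip s",.073,[sb(577,350),sb(560,440)]),("under s",0,[sb(578,535),sb(768,560)]),("rim48 s",.048,[sb(580,465),sb(605,380),sb(788,412)])):
    for p in pts: print(n,onz(s,*p,z))
E
```

```text
far+x?  (array([ 0.74028131, -0.23119662,  0.24698804]), np.float64(0.002960458207382401)) [ 0.74186887 -0.231874    0.24      ] [ 0.73539918 -0.24062004  0.24      ]
near (array([ 0.32306472, -0.18893389,  0.24329018]), np.float64(0.0023850393823575565)) [ 0.32250184 -0.18863753  0.24      ] [ 0.3185949  -0.19356714  0.24      ]
lip t [0.62363624 0.06597173 0.073     ]
lip t [0.57721103 0.04998908 0.073     ]
underfront t [0.54090316 0.14638739 0.        ]
rim48 t [array([0.59075912, 0.16713077]), array([0.53439608, 0.1476005 ]), array([0.56384566, 0.05660634]), array([0.62509062, 0.07476693])]
lip s [0.57598998 0.04661758 0.073     ]
lip s [0.62902999 0.06991093 0.073     ]
under s [0.62365473 0.07571012 0.        ]
under s [0.58929514 0.16290992 0.        ]
rim48 s [0.6193221  0.07466102 0.048     ]
rim48 s [0.56633267 0.05664681 0.048     ]
rim48 s [0.53841952 0.14401612 0.048     ]
```

```bash
cat >> h.py <<'E'
from scipy.spatial.transform import Rotation as Ro
def Rt(yaw,phi):  # yaw (deg) of tool y; phi rad about tool y from vertical
    y=np.radians(yaw); Y=np.r_[np.cos(y),np.sin(y),0]; Z=np.r_[0,0,-1.]
    return Ro.from_matrix(np.c_[np.cross(Y,Z),Y,Z])*Ro.from_rotvec([0,phi,0])
def now():
    s=arm.sense(); return s["ee_pos"],Ro.from_quat(s["orientation"])
def plan(p1,R1,n,p0=None,R0=None,pr=True):
    if p0 is None: p0,R0=now()
    w=(R0.inv()*R1).as_rotvec()/n; st=(p1-p0)/n
    R=R0
    for i in range(n):
        if pr: print("d",np.round(R.inv().apply(st)*1000,1).tolist(),"a",np.round(w,3).tolist())
        R=R*Ro.from_rotvec(w)
    return p1,R1
BC=np.array([.580,.111,0]); BY=20.3
def bp(x,y,z,c=BC,yaw=BY):
    a=np.radians(yaw); return c+np.array([np.sin(a)*x+np.cos(a)*y,-np.cos(a)*x+np.sin(a)*y,z])/1
E
python3 - <<'E'
from h import *
R1=Rt(BY,-.6); g=bp(-.002,0,.030); tcp=g+R1.apply([0,0,.019]); pre=tcp-R1.apply([0,0,.11])
print(tcp,pre,R1.as_matrix())
p0,R0=now()
a,Ra=plan(p0+[0.02,.04,.2],R0,5)
print()
b=pre*.5+a*.5;b[2]=.40
b,Rb=plan(pre*[1,1,0]+[0,0,.35],Rt(BY,-.1),15,a,Ra)
print();plan(pre,R1,5,b,Rb)
E
```

```text
[0.58302813 0.10281391 0.01431862] [0.56147972 0.16106682 0.10510554] [[-2.86338349e-01  9.37888935e-01  1.95894604e-01]
 [ 7.74073141e-01  3.46935652e-01 -5.29571928e-01]
 [-5.64642473e-01  5.55111512e-17 -8.25335615e-01]]
d [6.9, -5.7, -40.0] a [0.0, 0.0, 0.0]
d [6.9, -5.7, -40.0] a [0.0, 0.0, 0.0]
d [6.9, -5.7, -40.0] a [0.0, 0.0, 0.0]
d [6.9, -5.7, -40.0] a [0.0, 0.0, 0.0]
d [6.9, -5.7, -40.0] a [0.0, 0.0, 0.0]

d [36.2, -30.9, 4.3] a [-0.005, -0.005, -0.1]
d [39.2, -27.1, 4.0] a [-0.005, -0.005, -0.1]
d [41.7, -23.1, 3.6] a [-0.005, -0.005, -0.1]
d [43.8, -18.8, 3.3] a [-0.005, -0.005, -0.1]
d [45.5, -14.4, 2.9] a [-0.005, -0.005, -0.1]
d [46.7, -9.8, 2.6] a [-0.005, -0.005, -0.1]
d [47.5, -5.0, 2.3] a [-0.005, -0.005, -0.1]
d [47.7, -0.3, 2.1] a [-0.005, -0.005, -0.1]
d [47.5, 4.5, 1.8] a [-0.005, -0.005, -0.1]
d [46.9, 9.2, 1.6] a [-0.005, -0.005, -0.1]
d [45.7, 13.8, 1.4] a [-0.005, -0.005, -0.1]
d [44.1, 18.3, 1.2] a [-0.005, -0.005, -0.1]
d [42.1, 22.6, 1.1] a [-0.005, -0.005, -0.1]
d [39.6, 26.7, 1.0] a [-0.005, -0.005, -0.1]
d [36.7, 30.5, 1.0] a [-0.005, -0.005, -0.1]

d [4.9, -0.0, 48.7] a [0.0, -0.1, 0.0]
d [9.7, -0.0, 48.0] a [0.0, -0.1, 0.0]
d [14.5, -0.0, 46.8] a [0.0, -0.1, 0.0]
d [19.1, -0.0, 45.1] a [0.0, -0.1, 0.0]
d [23.5, -0.0, 43.0] a [0.0, -0.1, 0.0]
```

Call:
{"method": "apply_moves", "body": {"increments": [{"delta_pos": [7,-6,-40],"angular": [0,0,0],"hand": 0.8},{"delta_pos": [7,-6,-40],"angular": [0,0,0],"hand": 0.8},{"delta_pos": [7,-6,-40],"angular": [0,0,0],"hand": 0.8},{"delta_pos": [7,-6,-40],"angular": [0,0,0],"hand": 0.8},{"delta_pos": [7,-6,-40],"angular": [0,0,0],"hand": 0.8}], "newtons": 20}}

```text
clock: 0.82
ee_pos: [0.2556, -0.4821, 0.4157]
orientation: [0.978, 0.21, -0.0, -0.0]
ft_force: [-0.2, -1.7, 0.5]
gripper_width: 0.0737
gripper_force: 0.0
```

Call:
{"method": "apply_moves", "body": {"increments": [{"delta_pos": [36,-31,4],"angular": [0,0,-0.1],"hand": 0.8},{"delta_pos": [39,-27,4],"angular": [0,0,-0.1],"hand": 0.8},{"delta_pos": [42,-23,4],"angular": [0,0,-0.1],"hand": 0.8},{"delta_pos": [44,-19,3],"angular": [0,0,-0.1],"hand": 0.8},{"delta_pos": [45,-14,3],"angular": [0,0,-0.1],"hand": 0.8}]}}

```text
clock: 1.45
ee_pos: [0.3578, -0.2662, 0.3964]
orientation: [0.895, 0.447, 0.0, -0.0]
ft_force: [-0.4, 0.4, -0.3]
gripper_width: 0.0736
gripper_force: 0.0
```

Call:
{"method": "apply_moves", "body": {"increments": [{"delta_pos": [47,-10,3],"angular": [0,0,-0.1],"hand": 0.8},{"delta_pos": [47,-5,2],"angular": [0,0,-0.1],"hand": 0.8},{"delta_pos": [48,0,2],"angular": [0,0,-0.1],"hand": 0.8},{"delta_pos": [47,5,2],"angular": [0,0,-0.1],"hand": 0.8},{"delta_pos": [47,9,2],"angular": [0,0,-0.1],"hand": 0.8}]}}

```text
clock: 2.08
ee_pos: [0.4602, -0.0508, 0.3855]
orientation: [0.756, 0.654, 0.0, 0.0]
ft_force: [0.7, -0.3, 0.2]
gripper_width: 0.0738
gripper_force: 0.0
```

Call:
{"method": "apply_moves", "body": {"increments": [{"delta_pos": [46,14,1],"angular": [0,0,-0.1],"hand": 0.8},{"delta_pos": [44,18,1],"angular": [0,0,-0.1],"hand": 0.8},{"delta_pos": [42,22,1],"angular": [0,0,-0.1],"hand": 0.8},{"delta_pos": [39,27,1],"angular": [0,-0.05,-0.1],"hand": 0.8},{"delta_pos": [36,30,1],"angular": [0,-0.05,-0.1],"hand": 0.8}]}}

```text
clock: 2.7
ee_pos: [0.5618, 0.1635, 0.3786]
orientation: [0.57, 0.82, -0.033, 0.039]
ft_force: [1.0, -1.0, 0.1]
gripper_width: 0.0737
gripper_force: 0.0
```

```bash
python3 - <<'E'
from h import *
R1=Rt(BY,-.6); g=bp(-.002,0,.030); tcp=g+R1.apply([0,0,.019]); pre=tcp-R1.apply([0,0,.11])
print(now()[0],arm.sense()["clock"]); plan(pre,R1,5)
E
```

```text
[0.56178762 0.16346943 0.37862836] 2.7
d [5.1, 0.3, 54.5] a [-0.002, -0.1, 0.001]
d [10.5, 0.2, 53.7] a [-0.002, -0.1, 0.001]
d [15.8, 0.1, 52.4] a [-0.002, -0.1, 0.001]
d [20.9, -0.0, 50.5] a [-0.002, -0.1, 0.001]
d [25.9, -0.1, 48.2] a [-0.002, -0.1, 0.001]
```

Call:
{"method": "apply_moves", "body": {"increments": [{"delta_pos": [5,0,54],"angular": [0,-0.1,0],"hand": 0.8},{"delta_pos": [10.5,0,53.5],"angular": [0,-0.1,0],"hand": 0.8},{"delta_pos": [16,0,52],"angular": [0,-0.1,0],"hand": 0.8},{"delta_pos": [21,0,50],"angular": [0,-0.1,0],"hand": 0.8},{"delta_pos": [26,0,48],"angular": [0,-0.1,0],"hand": 0.8}]}}

```text
clock: 3.32
ee_pos: [0.559, 0.1605, 0.1055]
orientation: [0.545, 0.784, -0.173, 0.241]
ft_force: [0.4, -0.7, -0.6]
gripper_width: 0.0736
gripper_force: 0.0
```

```bash
python3 - <<'E'
from h import *
w=cam("wrist"); w["fish"]=True; c=w["color"]
print(now()[0],now()[1].as_quat(),w["vfov"],w["cx"],w["cy"]); print(np.round(w["world_from_camera"],3).tolist())
cv2.imwrite("pics/w1raw.png",c)
cv2.imwrite("pics/w1.png",cv2.resize(c,(800,600),interpolation=cv2.INTER_CUBIC))
E
```

```text
[0.55178966 0.15978478 0.09402703] [ 0.54269737  0.78571196 -0.17987054  0.23618399] 65.70646984690485 258.3111150454366 190.26380529018707
[[0.939, 0.23, 0.256, 0.507], [0.345, -0.607, -0.716, 0.307], [-0.009, 0.76, -0.649, 0.203], [0.0, 0.0, 0.0, 1.0]]
```

View pics/w1.png

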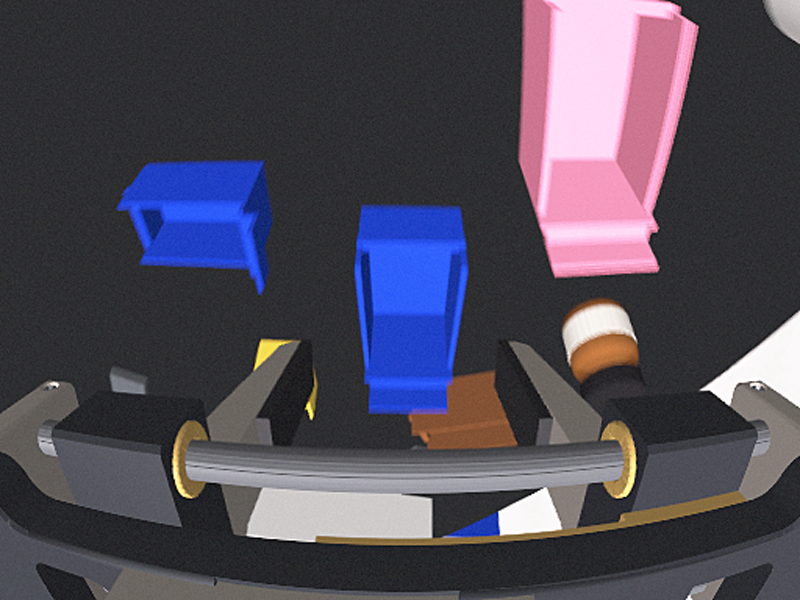

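Viewed from the front, the wrist picture shows the blue bin between the fingers. Its front underside edge is at (360..462,207) and the top of its lip is at (370..447,412) in the 800-wide view. The pink bin, the small blue bin and the jar are clear of the fingers.

```bash
python3 - <<'E'
from h import *
w=cam("wrist"); w["fish"]=True
q=lambda u,v:(u*.64-.2,v*.64-.2)
for n,z,ps in(("front bottom",0,[(360,207),(462,207)]),("lip top",.073,[(370,412),(447,412)]),("front top",.032,[(359,242),(465,242)]),("tongue 57",.057,[(366,380),(452,380)])):
    P=[onz(w,*q(*p),z) for p in ps]; d=P[1]-P[0]; print(n,P[0][:2],P[1][:2],"mid",(P[0]+P[1])[:2]/2,"ang",np.degrees(np.arctan2(d[1],d[0])),np.linalg.norm(d))
print(now()[0],arm.sense()["clock"])
E
```

```text
front bottom [0.52745327 0.15417307] [0.57727015 0.17387925] mid [0.55236171 0.16402616] ang 21.582383422533404 0.05357289652019628
lip top [0.56349452 0.07253242] [0.6040616  0.08985579] mid [0.58377806 0.08119411] ang 23.123950432615814 0.04411108300372129
front top [0.52865019 0.15923783] [0.57480756 0.17765049] mid [0.55172887 0.16844416] ang 21.747576758651256 0.04969434951678793
tongue 57 [0.55766667 0.08023843] [0.60326124 0.0993221 ] mid [0.58046396 0.08978026] ang 22.711819513966322 0.04942723348910165
[0.55201508 0.15955908 0.09719123] 3.425
```

Call:
{"method": "apply_moves", "body": {"increments": [{"hand": 0.8},{"hand": 0.8}]}}

```text
validation failed for argument at $.in...
```

```bash
python3 - <<'E'
from h import *
print(now()[0])
w=cam("wrist"); w["fish"]=True; T=w["world_from_camera"]
print(now()[0], "cam in tool",now()[1].inv().apply(T[:3,3]-now()[0]))
h=cv2.cvtColor(w["color"],cv2.COLOR_BGR2HSV); m=cv2.inRange(h,(108,150,60),(128,255,255))
n,l,st,c=cv2.connectedComponentsWithStats(m); k=l[180,262]; print(st[k])
cn=cv2.findContours((l==k).astype(np.uint8),0,2)[0][0]; P=cv2.approxPolyDP(cn,2,True)[:,0]; 
for p in P: print(p,*[np.round(onz(w,*p,z)[:2],4) for z in(0,.032,.057,.073)])
cv2.imwrite("pics/w2raw.png",w["color"])
E
```

```text
[0.55201508 0.15955908 0.09719123]
[0.55557358 0.15993482 0.10249472] cam in tool [ 0.07629054 -0.0015452  -0.16472946]
[ 236  141   76  134 8635]
[241 141] [0.5393 0.1458] [0.5332 0.172 ] [0.5284 0.1926] [0.5253 0.2057]
[236 188] [0.5533 0.0855] [0.5449 0.1216] [0.5384 0.1498] [0.5342 0.1679]
[240 253] [ 0.5977 -0.0427] [0.582  0.0144] [0.5698 0.059 ] [0.562  0.0875]
[244 256] [ 0.6055 -0.0489] [0.5885 0.0092] [0.5753 0.0546] [0.5668 0.0836]
[243 273] [ 0.6216 -0.1041] [ 0.6021 -0.037 ] [0.5868 0.0154] [0.577 0.049]
[293 274] [ 0.695  -0.0772] [ 0.6634 -0.0144] [0.6387 0.0346] [0.6229 0.0659]
[293 257] [ 0.6697 -0.0253] [0.6423 0.029 ] [0.6208 0.0713] [0.6071 0.0985]
[297 255] [ 0.6723 -0.0179] [0.6445 0.0351] [0.6227 0.0766] [0.6087 0.1031]
[311 187] [0.6225 0.1153] [0.6027 0.1465] [0.5873 0.1709] [0.5775 0.1865]
[306 145] [0.5928 0.1626] [0.578  0.1861] [0.5664 0.2045] [0.5589 0.2162]
```

Call:
{"method": "apply_moves", "body": {"increments": [{"delta_pos": [0,0,0],"angular": [0,0,0],"hand": 0.8},{"delta_pos": [0,0,0],"angular": [0,0,0],"hand": 0.8}]}}

```text
clock: 3.72
ee_pos: [0.5616, 0.1605, 0.1108]
orientation: [0.547, 0.783, -0.17, 0.241]
ft_force: [-0.1, -0.4, -0.2]
gripper_width: 0.0734
gripper_force: 0.0
```

```bash
sed -i 's/^BC=.*/BC=np.array([.581,.1105,0]); BY=20.0/' h.py; python3 - <<'E'
from h import *
R1=Rt(BY,-.6); g=bp(-.002,0,.030); tcp=g+R1.apply([0,0,.019])
print(now()[0],tcp); plan(tcp,R1,5)
E
```

```text
[0.56163205 0.16052037 0.11082104] [0.58398522 0.10229817 0.01431862]
d [0.6, 0.3, 23.0] a [-0.0, -0.0, 0.001]
d [0.6, 0.2, 23.0] a [-0.0, -0.0, 0.001]
d [0.6, 0.2, 23.0] a [-0.0, -0.0, 0.001]
d [0.6, 0.2, 23.0] a [-0.0, -0.0, 0.001]
d [0.6, 0.2, 23.0] a [-0.0, -0.0, 0.001]
```

Call:
{"method": "apply_moves", "body": {"increments": [{"delta_pos": [0.5,0,20],"angular": [0,0,0],"hand": 0.8},{"delta_pos": [0.5,0,20],"angular": [0,0,0],"hand": 0.8},{"delta_pos": [0.5,0,20],"angular": [0,0,0],"hand": 0.8},{"delta_pos": [0.5,0,10],"angular": [0,0,0],"hand": 0.8},{"delta_pos": [0,0,0],"angular": [0,0,0],"hand": 0.8}]}}

```text
clock: 4.35
ee_pos: [0.5708, 0.1238, 0.0466]
orientation: [0.546, 0.784, -0.174, 0.239]
ft_force: [-0.1, -0.1, 1.2]
gripper_width: 0.0736
gripper_force: 0.0
```

Call:
{"method": "apply_moves", "body": {"increments": [{"delta_pos": [0,0,0],"angular": [0,0,0],"hand": 0.8},{"delta_pos": [0,0,0],"angular": [0,0,0],"hand": 0.8},{"delta_pos": [0,0,0],"angular": [0,0,0],"hand": 0.8}]}}

```text
clock: 4.72
ee_pos: [0.5718, 0.125, 0.0484]
orientation: [0.546, 0.784, -0.172, 0.24]
ft_force: [0.4, 0.4, 0.6]
gripper_width: 0.0737
gripper_force: 0.0
```

```bash
python3 - <<'E'
from h import *
R1=Rt(BY,-.6); g=bp(-.002,0,.030); tcp=g+R1.apply([0,0,.019])
print(now()[0],tcp,arm.sense()["qvel"]); plan(tcp,R1,2)
E
```

```text
[0.5717706  0.12495944 0.0483687 ] [0.58398522 0.10229817 0.01431862] [-1.95295383e-03  3.65081793e-03  1.74258016e-03  1.67727373e-03
 -1.70959659e-05  7.18096086e-04]
d [-0.9, 2.0, 21.2] a [-0.003, -0.0, 0.004]
d [-0.9, 1.9, 21.2] a [-0.003, -0.0, 0.004]
```

Call:
{"method": "apply_moves", "body": {"increments": [{"delta_pos": [-0.5,1,10.5],"angular": [0,0,0],"hand": 0.8},{"delta_pos": [-0.5,1,10.5],"angular": [0,0,0],"hand": 0.8},{"delta_pos": [-0.5,1,10.5],"angular": [0,0,0.004],"hand": 0.8},{"delta_pos": [-0.5,1,10],"angular": [0,0,0.004],"hand": 0.8},{"delta_pos": [0,0,0],"angular": [0,0,0],"hand": 0.8}]}}

```text
clock: 5.35
ee_pos: [0.583, 0.1015, 0.0136]
orientation: [0.549, 0.782, -0.173, 0.239]
ft_force: [0.0, -0.7, 0.7]
gripper_width: 0.0733
gripper_force: 0.0
```

Call:
{"method": "apply_moves", "body": {"increments": [{"delta_pos": [0,0,0],"angular": [0,0,0],"hand": 0.7},{"delta_pos": [0,0,0],"angular": [0,0,0],"hand": 0.65},{"delta_pos": [0,0,0],"angular": [0,0,0],"hand": 0.6},{"delta_pos": [0,0,0],"angular": [0,0,0],"hand": 0.5},{"delta_pos": [0,0,0],"angular": [0,0,0],"hand": 0.4}], "newtons": 25}}

```text
clock: 5.98
ee_pos: [0.5836, 0.1025, 0.0151]
orientation: [0.549, 0.782, -0.172, 0.24]
ft_force: [-2.8, 1.7, 4.0]
gripper_width: 0.0556
gripper_force: 25.0
```

Call:
{"method": "apply_moves", "body": {"increments": [{"delta_pos": [0,0,0],"angular": [0,0,0],"hand": 0.4},{"delta_pos": [0,0,0],"angular": [0,0,0],"hand": 0.4}]}}

```text
clock: 6.22
ee_pos: [0.5836, 0.1025, 0.015]
orientation: [0.549, 0.782, -0.172, 0.24]
ft_force: [-4.1, 1.7, 5.4]
gripper_width: 0.0558
gripper_force: 25.0
```

```bash
python3 - <<'E'
from h import *
R1=Rt(BY,-.6); g=bp(-.002,0,.030); tcp=g+R1.apply([0,0,.019])
p,R=now();print(p,tcp,R.as_matrix())
w=cam("wrist"); w["fish"]=True
h=cv2.cvtColor(w["color"],cv2.COLOR_BGR2HSV); m=cv2.inRange(h,(108,150,60),(128,255,255))
n,l,st,c=cv2.connectedComponentsWithStats(m)
for k in range(1,n):
  if st[k,4]>1500:
    print(st[k]);cn=cv2.findContours((l==k).astype(np.uint8),0,2)[0][0]; P=cv2.approxPolyDP(cn,2,True)[:,0]
    for q in P: print(q,*[np.round(onz(w,*q,z)[:2],4) for z in(0,.032,.057,.073)])
E
```

```text
[0.58358328 0.102466   0.01503707] [0.58398522 0.10229817 0.01431862] [[-0.28201129  0.94105464  0.18677741]
 [ 0.77594632  0.33821413 -0.53246457]
 [-0.56424901 -0.00523178 -0.82558809]]
[    0   103   116   146 11843]
[  0 112] [0.4121 0.1384] [0.4461 0.1696] [0.4727 0.1939] [0.4897 0.2095]
[  0 184] [0.385  0.0621] [0.4267 0.1148] [0.4592 0.156 ] [0.48   0.1823]
[  5 191] [0.3874 0.0541] [0.4284 0.109 ] [0.4604 0.152 ] [0.4809 0.1795]
[  0 207] [0.3691 0.0241] [0.4153 0.0875] [0.4513 0.1371] [0.4744 0.1688]
[ 64 213] [0.4445 0.0472] [0.4694 0.1041] [0.4888 0.1485] [0.5012 0.177 ]
[ 86 243] [0.4578 0.0046] [0.4789 0.0735] [0.4954 0.1274] [0.506  0.1618]
[ 94 248] [ 0.4649 -0.0014] [0.484  0.0692] [0.4989 0.1244] [0.5085 0.1597]
[102 224] [0.4776 0.0458] [0.4931 0.1031] [0.5053 0.1479] [0.513  0.1765]
[ 96 211] [0.4743 0.0624] [0.4908 0.115 ] [0.5036 0.1561] [0.5119 0.1824]
[115 166] [0.4913 0.1161] [0.503  0.1536] [0.5121 0.1828] [0.5179 0.2016]
[ 94 103] [0.4795 0.1582] [0.4945 0.1838] [0.5062 0.2038] [0.5137 0.2166]
[  190   148   137   140 16842]
[205 148] [0.5399 0.1462] [0.537
[... 658 characters left out ...]
09] [0.5868 0.1713] [0.5702 0.1952] [0.5596 0.2104]
[313 149] [0.592  0.1644] [0.5752 0.1883] [0.5622 0.2069] [0.5538 0.2188]
[ 216  315   85   28 1938]
[216 315] [ 0.6095 -0.1328] [ 0.5878 -0.0251] [0.5709 0.059 ] [0.56   0.1129]
[222 318] [ 0.6202 -0.1434] [ 0.5955 -0.0327] [0.5762 0.0537] [0.5639 0.1091]
[221 341] [ 0.6565 -0.3035] [ 0.6216 -0.1477] [ 0.5943 -0.0259] [0.5768 0.052 ]
[269 342] [ 0.7404 -0.2739] [ 0.6818 -0.1264] [ 0.636  -0.0112] [0.6067 0.0626]
[295 340] [ 0.7796 -0.2448] [ 0.7099 -0.1055] [0.6555 0.0033] [0.6207 0.0729]
[294 317] [ 0.7091 -0.104 ] [ 0.6593 -0.0044] [0.6204 0.0734] [0.5956 0.1231]
[300 315] [ 0.7127 -0.0933] [0.6619 0.0033] [0.6222 0.0787] [0.5968 0.1269]
```

```bash
python3 - <<'E'
import sys;sys.path.insert(0,'.')
from h import *
import pickle
p,R=now()
yw=19.77
def Rb(yaw,al): 
    y=np.radians(yaw); Y=np.r_[np.cos(y),np.sin(y),0]; X=np.r_[np.sin(y),-np.cos(y),0]
    return Ro.from_matrix(np.c_[X,Y,[0,0,1]])*Ro.from_rotvec([0,al,0])
B=Rb(yw,0); o=np.array([.5815,.1108,0])
pickle.dump(((B.inv()*R).as_quat(),B.inv().apply(p-o)),open("grip.pkl","wb")); print(B.inv().apply(p-o))
open("h.py","a").write('''
import pickle
def Rb(yaw,al):
    y=np.radians(yaw); Y=np.r_[np.cos(y),np.sin(y),0]; X=np.r_[np.sin(y),-np.cos(y),0]
    return Ro.from_matrix(np.c_[X,Y,[0,0,1]])*Ro.from_rotvec([0,al,0])
SY=-5.8; SO=np.array([.5317,-.210,.200])  # bay, as measured
HEEL=np.array([.0475,0,.054])
def tool(h,al,yaw=None):  # heel position in stand axes rel. to bay (m), front raised al -> tcp,R
    yaw=SY if yaw is None else yaw
    q,t=pickle.load(open("grip.pkl","rb")); B=Rb(yaw,al)
    return SO+Rb(SY,0).apply(h)+B.apply(t-HEEL), B*Ro.from_quat(q)
def where():
    q,t=pickle.load(open("grip.pkl","rb")); p,R=now(); B=R*Ro.from_quat(q).inv()
    h=Rb(SY,0).inv().apply(p-B.apply(t-HEEL)-SO); e=(Rb(SY,0).inv()*B).as_euler("ZYX")
    return np.round(h*1000,1),np.round(e,3)
''')
E
python3 - <<'E'
from h import *
print(where()); p,R=now()
print();a=plan(p+[0,0,.2],R,5)
T=tool([-.08,0,.03],.785); print(a[0],T[0]); plan(*T,10,*a)
E
```

```text
[ 0.00854559 -0.00082745  0.01506139]
(array([-281.3,   37.6, -146. ]), array([0.446, 0.   , 0.   ]))

d [-22.6, -0.2, -33.0] a [0.0, 0.0, 0.0]
d [-22.6, -0.2, -33.0] a [0.0, 0.0, 0.0]
d [-22.6, -0.2, -33.0] a [0.0, 0.0, 0.0]
d [-22.6, -0.2, -33.0] a [0.0, 0.0, 0.0]
d [-22.6, -0.2, -33.0] a [0.0, 0.0, 0.0]
[0.58361183 0.10247823 0.21506139] [ 0.54452734 -0.07552921  0.22998924]
d [-13.6, -9.7, 7.5] a [0.009, 0.077, 0.044]
d [-14.5, -9.0, 6.5] a [0.009, 0.077, 0.044]
d [-15.4, -8.3, 5.4] a [0.009, 0.077, 0.044]
d [-16.1, -7.6, 4.3] a [0.009, 0.077, 0.044]
d [-16.7, -6.8, 3.1] a [0.009, 0.077, 0.044]
d [-17.2, -6.0, 1.8] a [0.009, 0.077, 0.044]
d [-17.5, -5.2, 0.5] a [0.009, 0.077, 0.044]
d [-17.7, -4.4, -0.8] a [0.009, 0.077, 0.044]
d [-17.8, -3.7, -2.1] a [0.009, 0.077, 0.044]
d [-17.7, -2.9, -3.5] a [0.009, 0.077, 0.044]
```

Call:
{"method": "apply_moves", "body": {"increments": [{"delta_pos": [-11,0,-16],"angular": [0,0,0],"hand": 0.4},{"delta_pos": [-22,0,-33],"angular": [0,0,0],"hand": 0.4},{"delta_pos": [-23,0,-33],"angular": [0,0,0],"hand": 0.4},{"delta_pos": [-23,0,-33],"angular": [0,0,0],"hand": 0.4},{"delta_pos": [-23,0,-33],"angular": [0,0,0],"hand": 0.4}]}}

```text
clock: 6.9
ee_pos: [0.5845, 0.1018, 0.1963]
orientation: [0.549, 0.782, -0.172, 0.24]
ft_force: [-0.3, 0.5, -2.3]
gripper_width: 0.056
gripper_force: 25.0
```

Call:
{"method": "apply_moves", "body": {"increments": [{"delta_pos": [-11,0,-16],"angular": [0,0,0],"hand": 0.4},{"delta_pos": [-14,-10,7],"angular": [0.009,0.077,0.044],"hand": 0.4},{"delta_pos": [-14,-9,6],"angular": [0.009,0.077,0.044],"hand": 0.4},{"delta_pos": [-15,-8,5],"angular": [0.009,0.077,0.044],"hand": 0.4},{"delta_pos": [-16,-8,4],"angular": [0.009,0.077,0.044],"hand": 0.4}]}}

```text
clock: 7.52
ee_pos: [0.5678, 0.0314, 0.2205]
orientation: [0.64, 0.755, -0.078, 0.12]
ft_force: [0.2, -0.2, -2.6]
gripper_width: 0.0559
gripper_force: 25.0
```

Call:
{"method": "apply_moves", "body": {"increments": [{"delta_pos": [-17,-7,3],"angular": [0.009,0.077,0.044],"hand": 0.4},{"delta_pos": [-17,-6,2],"angular": [0.009,0.077,0.044],"hand": 0.4},{"delta_pos": [-17,-5,0],"angular": [0.009,0.077,0.044],"hand": 0.4},{"delta_pos": [-18,-4,-1],"angular": [0.009,0.077,0.044],"hand": 0.4},{"delta_pos": [-18,-4,-2],"angular": [0.009,0.077,0.044],"hand": 0.4}]}}

```text
clock: 8.15
ee_pos: [0.5487, -0.0578, 0.2288]
orientation: [0.724, 0.688, 0.043, -0.033]
ft_force: [-0.7, -0.3, -1.5]
gripper_width: 0.056
gripper_force: 25.0
```

Call:
{"method": "apply_moves", "body": {"increments": [{"delta_pos": [-18,-3,-4],"angular": [0.009,0.077,0.044],"hand": 0.4},{"delta_pos": [0,0,0],"angular": [0,0,0],"hand": 0.4},{"delta_pos": [0,0,0],"angular": [0,0,0],"hand": 0.4},{"delta_pos": [0,0,0],"angular": [0,0,0],"hand": 0.4},{"delta_pos": [0,0,0],"angular": [0,0,0],"hand": 0.4}]}}

```text
clock: 8.78
ee_pos: [0.5454, -0.0744, 0.2315]
orientation: [0.736, 0.671, 0.066, -0.062]
ft_force: [1.1, -0.8, -2.2]
gripper_width: 0.056
gripper_force: 25.0
```

```bash
python3 - <<'E'
from h import *
print(where(),arm.sense()["qvel"].round(3),arm.sense()["joint_positions"].round(2))
t=cam("top");s=cam("scene");w=cam("wrist");w["fish"]=True
for n,i in(("t3",t),("s3",s),("w3",w)): cv2.imwrite(f"pics/{n}raw.png",i["color"])
print(np.round(w["world_from_camera"],3).tolist())
z=lambda i,x,y,ww,hh,W,H: cv2.resize(i[y:y+hh,x:x+ww],(W,H),interpolation=cv2.INTER_CUBIC)
o=np.zeros((600,800,3),np.uint8)
o[:,:400]=z(s["color"],100,60,120,180,400,600)
o[:300,400:]=z(w["color"],0,0,512,384,400,300)
o[300:,400:]=z(t["color"],280,130,133,100,400,300)
cv2.imwrite("pics/z3.png",o)
h=cv2.cvtColor(w["color"],cv2.COLOR_BGR2HSV); m=cv2.inRange(h,(108,150,60),(128,255,255))
n,l,st,c=cv2.connectedComponentsWithStats(m);print([x.tolist() for x in st[1:] if x[4]>1000])
k=l[200,258];cn=cv2.findContours((l==k).astype(np.uint8),0,2)[0][0]; print(cv2.approxPolyDP(cn,2,True)[:,0].tolist())
E
```

```text
(array([-81.2,   1.1,  31.7]), array([0.008, 0.781, 0.002])) [-0.005  0.001 -0.004 -0.     0.002  0.001] [-0.46  0.1   1.63  0.17  1.47 -0.39]
[[0.996, -0.092, -0.01, 0.551], [-0.092, -0.993, -0.08, -0.035], [-0.003, 0.081, -0.997, 0.411], [0.0, 0.0, 0.0, 1.0]]
[[146, 26, 63, 61, 2098], [191, 148, 136, 140, 16824], [216, 315, 85, 27, 1924]]
[[205, 148], [194, 191], [191, 228], [210, 285], [306, 286], [326, 227], [323, 192], [319, 185], [313, 149]]
```

View pics/z3.png

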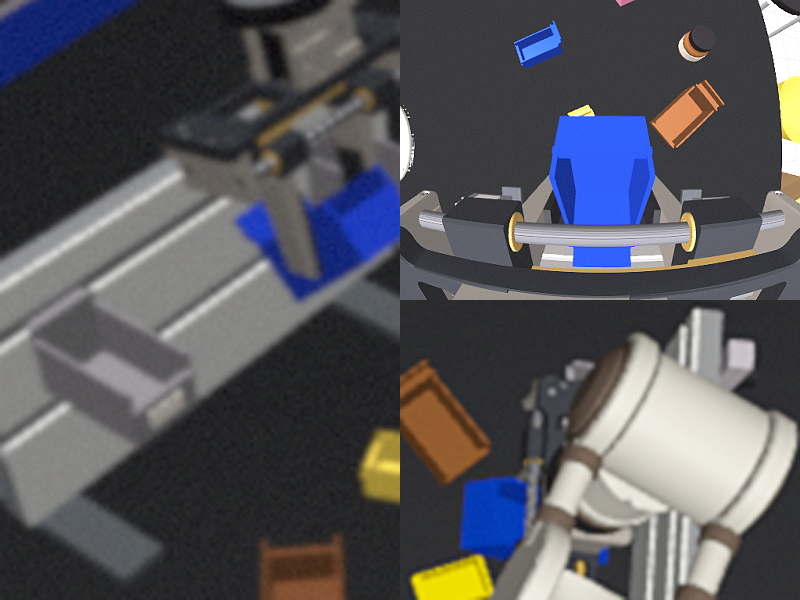

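The bin kept its place in the grip: the wrist contour is unchanged. In the scene picture (crop at left) the raised bin and its lip at about (240,215) are near the groove strip running from (100,290) to (270,265). I'll check the panel setting with averaged profiles across the grooves in both views.

```bash
python3 - <<'E'
from h import *
for n in("top","scene"):
    im=cam(n); g=cv2.cvtColor(cv2.imread(f"pics/{n}0.png"),cv2.COLOR_BGR2GRAY).astype(np.float32)
    for half,ys in(("y-80..-10",np.linspace(-.08,-.01,60)),("y10..80",np.linspace(.01,.08,60))):
        zs=np.arange(-.09,.062,.002); pr=[]
        for z in zs:
            uv=np.array([proj(im,SO+Rb(SY,0).apply([0,y,z])) for y in ys],np.float32)
            pr.append(cv2.remap(g,uv[:,:1].copy(),uv[:,1:].copy(),cv2.INTER_LINEAR).mean())
        print(n,half); print(" ".join(f"{int(round(z*1000))}:{v:.0f}" for z,v in zip(zs,pr)))
    print(n,"px per mm z",np.linalg.norm(proj(im,SO+[0,0,.01])-proj(im,SO))/10,"x",np.linalg.norm(proj(im,SO+Rb(SY,0).apply([.01,0,0]))-proj(im,SO))/10)
    d=[proj(im,SO+Rb(SY,0).apply(v))-proj(im,SO) for v in([.01,0,0],[0,0,.01],[0,.01,0])]; print(np.round(d,2).tolist())
E
```

```text
top y-80..-10
-90:182 -88:192 -86:198 -84:202 -82:203 -80:203 -78:202 -76:200 -74:196 -72:190 -70:181 -68:172 -66:161 -64:150 -62:140 -60:131 -58:124 -56:119 -54:115 -52:112 -50:109 -48:108 -46:108 -44:107 -42:107 -40:107 -38:107 -36:107 -34:107 -32:107 -30:108 -28:108 -26:110 -24:113 -22:118 -20:125 -18:132 -16:142 -14:153 -12:165 -10:177 -8:188 -6:198 -4:205 -2:209 0:209 2:208 4:205 6:201 8:193 10:183 12:171 14:158 16:145 18:133 20:125 22:121 24:119 26:121 28:125 30:135 32:148 34:163 36:178 38:192 40:203 42:210 44:215 46:218 48:219 50:218 52:214 54:209 56:202 58:195 60:187
top y10..80
-90:174 -88:184 -86:192 -84:199 -82:202 -80:203 -78:203 -76:201 -74:198 -72:194 -70:189 -68:181 -66:171 -64:160 -62:149 -60:139 -58:130 -56:123 -54:118 -52:115 -50:112 -48:110 -46:108 -44:107 -42:107 -40:107 -38:107 -36:107 -34:107 -32:107 -30:107 -28:108 -26:109 -24:111 -22:115 -20:121 -18:128 -16:137 -14:147 -12:159 -10:170 -8:181 -6:191 -4:199 -2:206 0:209 2:209 4:206 6:203 8:197 10:190 12:180 14:168 16:155 18:143 20:131 22:124 24:121 26:122 28:125 30:131 32:141 34:153 36:167 38:181 40:194 42:205 4
[... 730 characters left out ...]
58:148 60:144
scene y10..80
-90:118 -88:120 -86:124 -84:131 -82:141 -80:154 -78:164 -76:165 -74:156 -72:139 -70:120 -68:107 -66:104 -64:109 -62:118 -60:125 -58:130 -56:133 -54:134 -52:135 -50:135 -48:135 -46:135 -44:135 -42:135 -40:135 -38:134 -36:134 -34:134 -32:135 -30:135 -28:135 -26:135 -24:135 -22:135 -20:135 -18:135 -16:135 -14:135 -12:134 -10:135 -8:136 -6:138 -4:147 -2:162 0:180 2:190 4:183 6:159 8:127 10:101 12:91 14:95 16:108 18:120 20:128 22:133 24:134 26:135 28:135 30:135 32:135 34:134 36:135 38:135 40:139 42:150 44:170 46:190 48:199 50:191 52:174 54:159 56:151 58:148 60:145
scene px per mm z 0.3353580051510293 x 0.32195602663764217
[[-2.88, -1.43], [-0.55, -3.31], [-2.87, 1.92]]
```

```bash
sed -i 's/^SO=.*//; s/; SO=np.array(\[.5317,-.210,.200\]).*/; SO=np.array([.5317,-.210,.200])+np.array([.0001,.001,.001])/' h.py; cat > clr.py <<'E'
import numpy as np
def rect(x0,x1,z0,z1):
    g=np.arange(0,1.001,.05); X=x0+(x1-x0)*g; Z=z0+(z1-z0)*g
    return np.r_[np.c_[X,0*X+z0],np.c_[X,0*X+z1],np.c_[0*Z+x0,Z],np.c_[0*Z+x1,Z]]
bin_=np.r_[rect(0,9.5,0,3),rect(6.5,9.5,0,19),rect(-3,0,-54,3)]
pan=[(0,4,-65,0),(0,4,15,45),(18,24,-65,45),(0,24,-65,-12),(0,24,27,45)]
def clear(hx,hz,al):
    c,s=np.cos(al),np.sin(al); X=hx+bin_[:,0]*c+bin_[:,1]*s; Z=hz-bin_[:,0]*s+bin_[:,1]*c
    m=9e9
    for a,b,e,f in pan:
        dx=np.maximum(a-X,X-b);dz=np.maximum(e-Z,Z-f)
        d=np.where((dx>0)&(dz>0),np.hypot(dx,dz),np.maximum(dx,dz)); m=min(m,d.min())
    return m
if __name__=="__main__":
    # best centre per angle
    for al in np.arange(.785,-.01,-.0785):
        r=[(clear(x,z,al),x,z) for x in np.arange(-12,1,.5) for z in np.arange(-4,14,.5)]
        r=[q for q in r if q[1]+6.5*np.cos(al)+19*np.sin(al)*(al>.3)>4.2]
        b=max(q for q in r if q[1]>=(-6 if al>.4 else -1.5-al*8)); print(round(al,3),np.round(b,1))
    for x,z in((-30,1),(-20,1),(-15,2),(-12,5),(-9,8),(-7,10)): print(x,z,round(clear(x,z,.785),1))
E
python3 clr.py; python3 - <<'E'
from h import *
print(where()); plan(*tool([-.03,0,.001],.785),5)
E
```

```text
0.785 [ 3.3 -5.5 10. ]
0.706 [ 3.3 -5.   9.5]
0.628 [ 3.2 -4.5  9. ]
0.55 [ 3.5 -3.5  8.5]
0.471 [ 3.5 -3.   7.5]
0.392 [ 4. -2.  7.]
0.314 [ 3.6 -1.5  7. ]
0.235 [ 3.  -1.5  7. ]
0.157 [ 2.4 -1.5  6. ]
0.078 [ 1.9 -1.5  3.5]
-0.0 [ 1. -1.  7.]
-30 1 12.2
-20 1 5.4
-15 2 2.5
-12 5 2.3
-9 8 2.3
-7 10 2.3
(array([-79.5,   1.1,  30.8]), array([0.007, 0.781, 0.002]))
d [-10.8, -0.2, 4.0] a [0.0, 0.001, 0.001]
d [-10.8, -0.2, 4.0] a [0.0, 0.001, 0.001]
d [-10.8, -0.2, 4.0] a [0.0, 0.001, 0.001]
d [-10.8, -0.2, 4.0] a [0.0, 0.001, 0.001]
d [-10.8, -0.2, 4.0] a [0.0, 0.001, 0.001]
```

Call:
{"method": "apply_moves", "body": {"increments": [{"delta_pos": [-11,0,4],"angular": [0,0,0],"hand": 0.4},{"delta_pos": [-11,0,4],"angular": [0,0,0],"hand": 0.4},{"delta_pos": [-11,0,4],"angular": [0,0,0],"hand": 0.4},{"delta_pos": [-11,0,4],"angular": [0,0.002,0.003],"hand": 0.4},{"delta_pos": [-10,-1,4],"angular": [0,0.002,0.003],"hand": 0.4}]}}

```text
clock: 9.65
ee_pos: [0.5395, -0.1253, 0.2015]
orientation: [0.738, 0.668, 0.068, -0.064]
ft_force: [-0.5, -0.3, -2.1]
gripper_width: 0.0558
gripper_force: 25.0
```

Call:
{"method": "apply_moves", "body": {"increments": [{"delta_pos": [0,0,0],"angular": [0,0,0],"hand": 0.4},{"delta_pos": [0,0,0],"angular": [0,0,0],"hand": 0.4},{"delta_pos": [0,0,0],"angular": [0,0,0],"hand": 0.4},{"delta_pos": [0,0,0],"angular": [0,0,0],"hand": 0.4}]}}

```text
clock: 10.15
ee_pos: [0.5399, -0.1243, 0.2023]
orientation: [0.738, 0.669, 0.068, -0.063]
ft_force: [-0.7, -0.1, -2.3]
gripper_width: 0.0559
gripper_force: 25.0
```

```bash
python3 - <<'E'
from h import *
print(where()); 
s=cam("scene")
im=s["color"]; B=Rb(SY,0)
sc=6; x0,y0,ww,hh=150,85,130,95
o=cv2.resize(im[y0:y0+hh,x0:x0+ww],(ww*sc,hh*sc),interpolation=cv2.INTER_CUBIC)
h,e=where(); A=Ro.from_euler("ZYX",e)
def pt(v): return tuple(int(round(q)) for q in (np.array(proj(s,SO+B.apply(v)))-[x0-.5,y0-.5])*sc)
for z in(0,.015):
    cv2.line(o,pt([0,-.1,z]),pt([0,.1,z]),(0,255,0),1)
H=h/1000
for d in([.0095,.025,.019],[.0095,-.025,.019],[0,.028,-.054],[-.095,.028,-.054],[-.095,.028,-.022]):
    cv2.circle(o,pt(H+A.apply(d)),4,(0,255,255),1)
cv2.imwrite("pics/z4.png",o)
plan(*tool([-.014,0,.0025],.785),5)
E
```

```text
(array([-30. ,   0.2,   1.3]), array([0.   , 0.785, 0.001]))
d [-3.1, -0.1, -0.8] a [0.0, -0.0, -0.0]
d [-3.1, -0.1, -0.8] a [0.0, -0.0, -0.0]
d [-3.1, -0.1, -0.8] a [0.0, -0.0, -0.0]
d [-3.1, -0.1, -0.8] a [0.0, -0.0, -0.0]
d [-3.1, -0.1, -0.8] a [0.0, -0.0, -0.0]
```

View pics/z4.png

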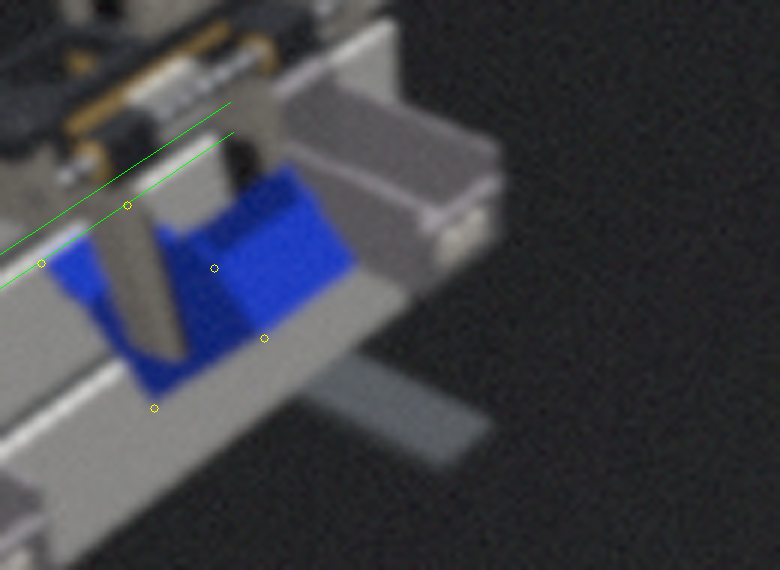

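The lip tip shows at about (48,262), within a pixel of the prediction at (41,263) and level with the groove mouth. I'm feeding it in slowly.

Call:
{"method": "apply_moves", "body": {"increments": [{"delta_pos": [-3,0,-0.5],"angular": [0,0,0],"hand": 0.4},{"delta_pos": [-3,0,-0.5],"angular": [0,0,0],"hand": 0.4},{"delta_pos": [-3,0,-0.5],"angular": [0,0,0],"hand": 0.4},{"delta_pos": [-3,0,-0.5],"angular": [0,0,0],"hand": 0.4}]}}

```text
clock: 10.7
ee_pos: [0.5385, -0.1369, 0.2018]
orientation: [0.738, 0.668, 0.068, -0.063]
ft_force: [0.1, 0.2, -1.8]
gripper_width: 0.0556
gripper_force: 25.0
```

Call:
{"method": "apply_moves", "body": {"increments": [{"delta_pos": [-3,0,-0.5],"angular": [0,0,0],"hand": 0.4},{"delta_pos": [0,0,0],"angular": [0,0,0],"hand": 0.4},{"delta_pos": [0,0,0],"angular": [0,0,0],"hand": 0.4},{"delta_pos": [0,0,0],"angular": [0,0,0],"hand": 0.4}]}}

```text
clock: 11.2
ee_pos: [0.5382, -0.1395, 0.2017]
orientation: [0.738, 0.668, 0.068, -0.064]
ft_force: [0.7, 0.6, -1.8]
gripper_width: 0.0561
gripper_force: 25.0
```

```bash
python3 - <<'E'
from h import *
print(where(),arm.sense()["ft_force"],arm.sense()["torque"]); plan(*tool([-.009,0,.0075],.785),4)
E
```

```text
(array([-14.7,   0.1,   0.7]), array([-0.001,  0.785,  0.   ])) [ 0.68149035  0.55868339 -1.84236856] [-0.14934984 -0.07746234 -0.03409603]
d [-1.1, -0.1, -1.9] a [0.0, -0.0, -0.0]
d [-1.1, -0.1, -1.9] a [0.0, -0.0, -0.0]
d [-1.1, -0.1, -1.9] a [0.0, -0.0, -0.0]
d [-1.1, -0.1, -1.9] a [0.0, -0.0, -0.0]
```

Call:
{"method": "apply_moves", "body": {"increments": [{"delta_pos": [-1,0,-2],"angular": [0,0,0],"hand": 0.4},{"delta_pos": [-1,0,-2],"angular": [0,0,0],"hand": 0.4},{"delta_pos": [-1,0,-2],"angular": [0,0,0],"hand": 0.4},{"delta_pos": [0,0,0],"angular": [0,0,0],"hand": 0.4},{"delta_pos": [0,0,0],"angular": [0,0,0],"hand": 0.4}]}}

```text
clock: 11.82
ee_pos: [0.5378, -0.1437, 0.2071]
orientation: [0.738, 0.668, 0.068, -0.064]
ft_force: [0.6, 0.0, -2.5]
gripper_width: 0.0557
gripper_force: 25.0
```

Call:
{"method": "apply_moves", "body": {"increments": [{"delta_pos": [-1,0,-1.5],"angular": [0,0,0],"hand": 0.4},{"delta_pos": [-1,0,-1.5],"angular": [0,0,0],"hand": 0.4},{"delta_pos": [0,0,0],"angular": [0,0,0],"hand": 0.4},{"delta_pos": [0,0,0],"angular": [0,0,0],"hand": 0.4}]}}

```text
clock: 12.32
ee_pos: [0.5376, -0.1462, 0.2096]
orientation: [0.738, 0.668, 0.068, -0.064]
ft_force: [-1.0, 1.6, -2.0]
gripper_width: 0.0561
gripper_force: 25.0
```

```bash
python3 - <<'E'
from h import *
print(where(),arm.sense()["ft_force"],arm.sense()["torque"]); plan(*tool([-.0055,0,.0095],.75),4)
E
```

```text
(array([-8. ,  0.2,  8.6]), array([-0.001,  0.785,  0.   ])) [-1.00933016  1.63004504 -1.95160953] [-0.17317087 -0.07803422  0.0062356 ]
d [-0.7, -0.1, 0.1] a [0.0, -0.009, -0.0]
d [-0.7, -0.1, 0.2] a [0.0, -0.009, -0.0]
d [-0.7, -0.1, 0.2] a [0.0, -0.009, -0.0]
d [-0.7, -0.1, 0.2] a [0.0, -0.009, -0.0]
```

```bash
cat >go.py <<'E'
import sys
from h import *
from clr import clear
x,z,al,n=map(float,sys.argv[1:5]); s=arm.sense()
h,e=where(); print(h,e,"F",s["ft_force"].round(1),"t",s["clock"],"clr now",round(clear(h[0],h[2],e[1]),1),"mid",round(clear((h[0]+x)/2,(h[2]+z)/2,(e[1]+al)/2),1),"end",round(clear(x,z,al),1))
n=int(n); f=np.arange(1,n+1)/n; p,R=now()
for t in f:
    H=h*(1-t)+np.array([x,0,z])*t; T=tool(H/1000,e[1]*(1-t)+al*t); plan(*T,1,p,R); p,R=T
E
python3 go.py -4.5 8.7 .6 5
```

```text
[-8.   0.2  8.6] [-0.001  0.785  0.   ] F [-1.   1.6 -2. ] t 12.325 clr now 2.3 mid 2.6 end 3.1
d [-1.1, -0.1, 1.9] a [0.001, -0.037, -0.001]
d [-1.1, -0.0, 1.9] a [0.0, -0.037, 0.0]
d [-1.1, -0.0, 1.9] a [0.0, -0.037, 0.0]
d [-1.1, -0.0, 1.9] a [0.0, -0.037, 0.0]
d [-1.1, -0.0, 1.9] a [0.0, -0.037, 0.0]
```

Call:
{"method": "apply_moves", "body": {"increments": [{"delta_pos": [-1.1,0,1.9],"angular": [0,-0.037,0],"hand": 0.4},{"delta_pos": [-1.1,0,1.9],"angular": [0,-0.037,0],"hand": 0.4},{"delta_pos": [-1.1,0,1.9],"angular": [0,-0.037,0],"hand": 0.4},{"delta_pos": [-1.1,0,1.9],"angular": [0,-0.037,0],"hand": 0.4},{"delta_pos": [-1.1,0,1.9],"angular": [0,-0.037,0],"hand": 0.4}]}}

```text
clock: 12.95
ee_pos: [0.5371, -0.1504, 0.1995]
orientation: [0.741, 0.671, -0.002, -0.001]
ft_force: [-1.1, 1.1, -2.3]
gripper_width: 0.0558
gripper_force: 25.0
```

Call:
{"method": "apply_moves", "body": {"increments": [{"delta_pos": [0,0,0],"angular": [0,0,0],"hand": 0.4},{"delta_pos": [0,0,0],"angular": [0,0,0],"hand": 0.4}]}}

```text
clock: 13.2
ee_pos: [0.5371, -0.1506, 0.1997]
orientation: [0.741, 0.671, -0.001, -0.001]
ft_force: [1.5, -0.4, -1.9]
gripper_width: 0.0562
gripper_force: 25.0
```

```bash
python3 go.py -2.5 7.5 .36 5
```

```text
[-4.5  0.2  8.8] [0.    0.6   0.001] F [ 1.5 -0.4 -1.9] t 13.2 clr now 3.0 mid 3.0 end 3.1
d [-1.0, -0.1, 2.8] a [0.001, -0.048, -0.0]
d [-0.9, -0.0, 2.9] a [0.0, -0.048, 0.0]
d [-0.9, -0.0, 2.9] a [0.0, -0.048, 0.0]
d [-0.9, -0.0, 2.9] a [0.0, -0.048, 0.0]
d [-0.9, -0.0, 2.9] a [0.0, -0.048, 0.0]
```

No contact so far, so I'll keep lowering.

Call:
{"method": "apply_moves", "body": {"increments": [{"delta_pos": [-0.9,0,2.9],"angular": [0,-0.048,0],"hand": 0.4},{"delta_pos": [-0.9,0,2.9],"angular": [0,-0.048,0],"hand": 0.4},{"delta_pos": [-0.9,0,2.9],"angular": [0,-0.048,0],"hand": 0.4},{"delta_pos": [-0.9,0,2.9],"angular": [0,-0.048,0],"hand": 0.4},{"delta_pos": [-0.9,0,2.9],"angular": [0,-0.048,0],"hand": 0.4}]}}

```text
clock: 13.82
ee_pos: [0.5365, -0.1567, 0.1857]
orientation: [0.736, 0.666, -0.09, 0.079]
ft_force: [-1.1, -0.1, -1.9]
gripper_width: 0.0556
gripper_force: 25.0
```

Call:
{"method": "apply_moves", "body": {"increments": [{"delta_pos": [0,0,0],"angular": [0,0,0],"hand": 0.4},{"delta_pos": [0,0,0],"angular": [0,0,0],"hand": 0.4}]}}

```text
clock: 14.08
ee_pos: [0.5366, -0.1566, 0.1859]
orientation: [0.736, 0.667, -0.089, 0.079]
ft_force: [0.9, -1.0, -1.6]
gripper_width: 0.0558
gripper_force: 25.0
```

```bash
python3 go.py -1.8 5.5 .18 5
```

```text
[-2.4  0.3  7.5] [0.001 0.361 0.002] F [ 0.9 -1.  -1.6] t 14.075 clr now 3.2 mid 2.9 end 2.5
d [-0.4, -0.1, 2.4] a [0.002, -0.036, -0.0]
d [-0.4, -0.1, 2.4] a [0.0, -0.036, 0.0]
d [-0.4, -0.1, 2.4] a [0.0, -0.036, 0.0]
d [-0.4, -0.1, 2.4] a [0.0, -0.036, 0.0]
d [-0.4, -0.1, 2.4] a [0.0, -0.036, 0.0]
```

Call:
{"method": "apply_moves", "body": {"increments": [{"delta_pos": [-0.4,0,2.4],"angular": [0,-0.036,0],"hand": 0.4},{"delta_pos": [-0.4,0,2.4],"angular": [0,-0.036,0],"hand": 0.4},{"delta_pos": [-0.4,0,2.4],"angular": [0,-0.036,0],"hand": 0.4},{"delta_pos": [-0.4,0,2.4],"angular": [0,-0.036,0],"hand": 0.4},{"delta_pos": [-0.4,0,2.4],"angular": [0,-0.036,0],"hand": 0.4}]}}

```text
clock: 14.7
ee_pos: [0.5361, -0.1624, 0.1752]
orientation: [0.725, 0.656, -0.155, 0.139]
ft_force: [0.6, -0.2, -2.2]
gripper_width: 0.0559
gripper_force: 25.0
```

Call:
{"method": "apply_moves", "body": {"increments": [{"delta_pos": [0,0,0],"angular": [0,0,0],"hand": 0.4},{"delta_pos": [0,0,0],"angular": [0,0,0],"hand": 0.4}]}}

```text
clock: 14.95
ee_pos: [0.5361, -0.1623, 0.1752]
orientation: [0.725, 0.657, -0.155, 0.138]
ft_force: [-0.5, 0.5, -1.9]
gripper_width: 0.056
gripper_force: 25.0
```

```bash
python3 go.py -1.3 4 .06 4
```

```text
[-1.6  0.3  5.5] [0.001 0.181 0.002] F [-0.5  0.5 -1.9] t 14.95 clr now 2.6 mid 2.1 end 1.6
d [-0.2, -0.1, 2.0] a [0.003, -0.03, 0.0]
d [-0.2, -0.1, 2.0] a [0.0, -0.03, 0.0]
d [-0.2, -0.1, 2.0] a [0.0, -0.03, 0.0]
d [-0.2, -0.1, 2.0] a [0.0, -0.03, 0.0]
```

Call:
{"method": "apply_moves", "body": {"increments": [{"delta_pos": [-0.2,0,2],"angular": [0,-0.03,0],"hand": 0.4},{"delta_pos": [-0.2,0,2],"angular": [0,-0.03,0],"hand": 0.4},{"delta_pos": [0,0,0],"angular": [0,0,0],"hand": 0.4},{"delta_pos": [0,0,0],"angular": [0,0,0],"hand": 0.4}]}}

```text
clock: 15.45
ee_pos: [0.5357, -0.1638, 0.1713]
orientation: [0.72, 0.653, -0.177, 0.158]
ft_force: [0.5, 0.3, -1.4]
gripper_width: 0.0556
gripper_force: 25.0
```

Call:
{"method": "apply_moves", "body": {"increments": [{"delta_pos": [-0.2,0,2],"angular": [0,-0.03,0],"hand": 0.4},{"delta_pos": [-0.2,0,2],"angular": [0,-0.03,0],"hand": 0.4},{"delta_pos": [0,0,0],"angular": [0,0,0],"hand": 0.4},{"delta_pos": [0,0,0],"angular": [0,0,0],"hand": 0.4}]}}

```text
clock: 15.95
ee_pos: [0.5353, -0.1661, 0.1677]
orientation: [0.714, 0.647, -0.199, 0.177]
ft_force: [0.1, -0.1, -2.8]
gripper_width: 0.056
gripper_force: 25.0
```

```bash
python3 go.py -1.0 2 .02 4
```

```text
[-1.8 -0.   3.2] [0.002 0.061 0.001] F [ 0.1 -0.1 -2.8] t 15.95 clr now 1.4 mid 1.5 end 1.1
d [-0.1, 0.1, 0.9] a [0.002, -0.01, 0.001]
d [-0.1, 0.0, 0.9] a [0.0, -0.01, 0.0]
d [-0.1, 0.0, 0.9] a [0.0, -0.01, 0.0]
d [-0.1, 0.0, 0.9] a [0.0, -0.01, 0.0]
```

Call:
{"method": "apply_moves", "body": {"increments": [{"delta_pos": [-0.1,0,0.9],"angular": [0,-0.01,0],"hand": 0.4},{"delta_pos": [-0.1,0,0.9],"angular": [0,-0.01,0],"hand": 0.4},{"delta_pos": [-0.1,0,0.9],"angular": [0,-0.01,0],"hand": 0.4},{"delta_pos": [0,0,0],"angular": [0,0,0],"hand": 0.4},{"delta_pos": [0,0,0],"angular": [0,0,0],"hand": 0.4}]}}

```text
clock: 16.58
ee_pos: [0.5353, -0.1678, 0.1659]
orientation: [0.711, 0.645, -0.209, 0.187]
ft_force: [-0.0, 0.6, -1.3]
gripper_width: 0.0558
gripper_force: 25.0
```

Call:
{"method": "apply_moves", "body": {"increments": [{"delta_pos": [0.3,0,0.4],"angular": [0,0,0],"hand": 0.4},{"delta_pos": [0.3,0,0.4],"angular": [0,0,0],"hand": 0.4},{"delta_pos": [0,0,0],"angular": [0,0,0],"hand": 0.4},{"delta_pos": [0,0,0],"angular": [0,0,0],"hand": 0.4}]}}

```text
clock: 17.08
ee_pos: [0.5353, -0.1678, 0.1649]
orientation: [0.711, 0.645, -0.209, 0.187]
ft_force: [1.2, -0.1, -1.8]
gripper_width: 0.0555
gripper_force: 25.0
```

Call:
{"method": "apply_moves", "body": {"increments": [{"delta_pos": [0.3,0,0.4],"angular": [0,0,0],"hand": 0.4},{"delta_pos": [0.3,0,0.4],"angular": [0,0,0],"hand": 0.4},{"delta_pos": [0,0,0],"angular": [0,0,0],"hand": 0.4},{"delta_pos": [0,0,0],"angular": [0,0,0],"hand": 0.4}]}}

```text
clock: 17.58
ee_pos: [0.5353, -0.1677, 0.1639]
orientation: [0.711, 0.645, -0.209, 0.187]
ft_force: [-0.5, 1.0, -1.1]
gripper_width: 0.0558
gripper_force: 25.0
```

```bash
python3 go.py -1.0 0 .0 4
```

```text
[-1.3  0.1  0.6] [0.002 0.03  0.002] F [-0.5  1.  -1.1] t 17.575 clr now 0.4 mid 0.2 end 0.0
d [-0.1, -0.0, 0.6] a [0.003, -0.008, 0.001]
d [-0.1, -0.0, 0.6] a [0.0, -0.007, 0.0]
d [-0.1, -0.0, 0.6] a [0.0, -0.007, 0.0]
d [-0.1, -0.0, 0.6] a [0.0, -0.007, 0.0]
```

Call:
{"method": "apply_moves", "body": {"increments": [{"delta_pos": [0.3,0,0.4],"angular": [0,0,0],"hand": 0.4},{"delta_pos": [0.3,0,0.4],"angular": [0,0,0],"hand": 0.4},{"delta_pos": [0,0,0],"angular": [0,0,0],"hand": 0.4},{"delta_pos": [0,0,0],"angular": [0,0,0],"hand": 0.4}]}}

```text
clock: 18.08
ee_pos: [0.5353, -0.1676, 0.1629]
orientation: [0.711, 0.645, -0.209, 0.187]
ft_force: [0.0, 0.3, -2.4]
gripper_width: 0.0557
gripper_force: 25.0
```

Call:
{"method": "apply_moves", "body": {"increments": [{"delta_pos": [0.3,0,0.4],"angular": [0,0,0],"hand": 0.4},{"delta_pos": [0.3,0,0.4],"angular": [0,0,0],"hand": 0.4},{"delta_pos": [0,0,0],"angular": [0,0,0],"hand": 0.4},{"delta_pos": [0,0,0],"angular": [0,0,0],"hand": 0.4}]}}

```text
clock: 18.58
ee_pos: [0.5353, -0.1676, 0.1619]
orientation: [0.711, 0.645, -0.209, 0.187]
ft_force: [0.2, -0.4, -1.7]
gripper_width: 0.0559
gripper_force: 25.0
```

```bash
python3 go.py -1.0 -1 .0 4
```

```text
[-1.5  0.2 -1.3] [0.002 0.03  0.002] F [ 0.2 -0.4 -1.7] t 18.575 clr now -1.4 mid -1.2 end -1.0
d [-0.2, 0.0, 0.4] a [0.003, -0.008, 0.001]
d [-0.2, -0.0, 0.4] a [0.0, -0.007, 0.0]
d [-0.2, -0.0, 0.4] a [0.0, -0.007, 0.0]
d [-0.2, -0.0, 0.4] a [0.0, -0.007, 0.0]
```

Call:
{"method": "apply_moves", "body": {"increments": [{"delta_pos": [0.3,0,0.4],"angular": [0,0,0],"hand": 0.4},{"delta_pos": [0.3,0,0.4],"angular": [0,0,0],"hand": 0.4},{"delta_pos": [0,0,0],"angular": [0,0,0],"hand": 0.4},{"delta_pos": [0,0,0],"angular": [0,0,0],"hand": 0.4}]}}

```text
clock: 19.08
ee_pos: [0.5354, -0.1676, 0.1616]
orientation: [0.711, 0.645, -0.209, 0.188]
ft_force: [-2.5, 2.0, 4.2]
gripper_width: 0.0557
gripper_force: 25.0
```

Call:
{"method": "apply_moves", "body": {"increments": [{"delta_pos": [0.3,0,0.4],"angular": [0,0,0],"hand": 0.4},{"delta_pos": [0.3,0,0.4],"angular": [0,0,0],"hand": 0.4},{"delta_pos": [0,0,0],"angular": [0,0,0],"hand": 0.4},{"delta_pos": [0,0,0],"angular": [0,0,0],"hand": 0.4}]}}

```text
clock: 19.58
ee_pos: [0.5354, -0.1679, 0.1609]
orientation: [0.711, 0.644, -0.21, 0.188]
ft_force: [-3.6, 1.3, 6.6]
gripper_width: 0.0559
gripper_force: 25.0
```

```bash
python3 - <<'E'
from h import *
print(where(),arm.sense()["ft_force"],arm.sense()["torque"])
s=cam("scene"); im=s["color"]; B=Rb(SY,0)
sc=6; x0,y0,ww,hh=130,90,130,95
o=cv2.resize(im[y0:y0+hh,x0:x0+ww],(ww*sc,hh*sc),interpolation=cv2.INTER_CUBIC)
h,e=where(); A=Ro.from_euler("ZYX",e)
def pt(v): return tuple(int(round(q)) for q in (np.array(proj(s,SO+B.apply(v)))-[x0-.5,y0-.5])*sc)
H=h/1000
for d in([.0,.028,.0],[0,.028,-.054],[-.095,.028,-.054],[-.095,.028,-.022]): cv2.circle(o,pt(H+A.apply(d)),4,(0,255,255),1)
for y in(-.08,.06): cv2.circle(o,pt([0,y,0]),4,(0,255,0),1)
cv2.imwrite("pics/z5.png",o)
E
```

```text
(array([-1.2,  0.2, -2.3]), array([0.002, 0.029, 0.002])) [-3.55226931  1.26748088  6.58589348] [-0.50934832  0.40017056 -0.57781618]
```

View pics/z5.png

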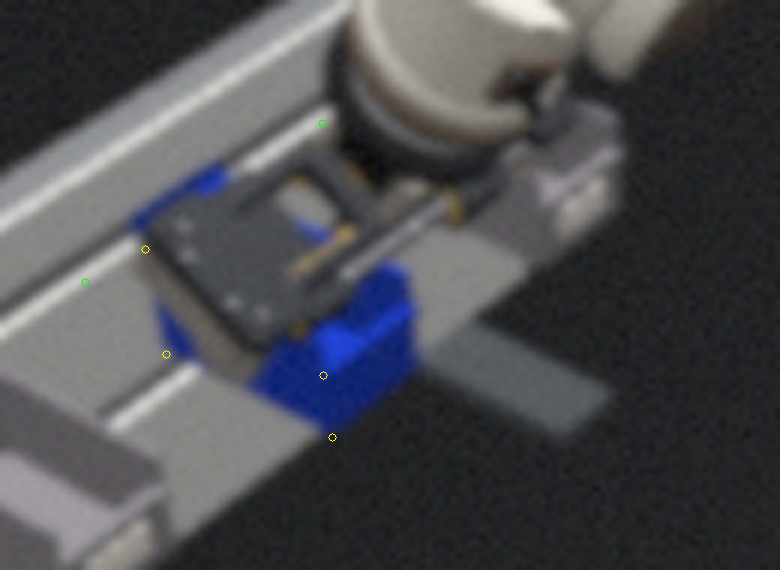

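Contact is felt: the vertical force went from −2 to +6.6 N. In the picture the blue band at (133–225,165–225) lies at the mouth. I need to check that it ends at the upper slat's lower edge, meaning the lip is inside, and isn't in front of the slat.

```bash
python3 - <<'E'
from h import *
s=cam("scene"); im=s["color"]; B=Rb(SY,0); x0,y0,sc=130,90,6
pt=lambda v: np.round((np.array(proj(s,SO+B.apply(v)))-[x0-.5,y0-.5])*sc).astype(int).tolist()
for y in(.025,-.025): print(y,"mouth low",pt([0,y,-.002]),"mouth top",pt([0,y,.013]),"lip top if where()",pt([.008,y,.017]),"lip base",pt([.006,y,0]),"panel top",pt([0,y,.043]))
g=cv2.cvtColor(im,cv2.COLOR_BGR2GRAY).astype(np.float32)
hs=cv2.cvtColor(im,cv2.COLOR_BGR2HSV)
for y in(.06,.045,.02,.01,0,-.01,-.045):
    r=[]
    for z in np.arange(-.006,.050,.003):
        u,v=proj(s,SO+B.apply([0,y,z])); q=cv2.getRectSubPix(im,(1,1),(float(u),float(v)))[0,0]; r.append(f"{int(z*1000)}:{q[0]}/{q[2]}")
    print(y,*r)
E
```

```text
0.025 mouth low [148, 244] mouth top [143, 214] lip top if where() [127, 199] lip base [137, 234] panel top [132, 152]
-0.025 mouth low [233, 186] mouth top [229, 157] lip top if where() [214, 142] lip base [223, 177] panel top [220, 95]
0.06 -6:136/138 -3:151/153 0:175/179 3:185/188 6:156/158 9:112/113 12:92/92 15:102/102 18:120/121 20:130/131 24:132/134 27:132/136 30:133/136 33:132/135 36:132/135 39:133/136 42:144/146 45:174/177 48:194/196
0.045 -6:136/139 -3:150/153 0:178/182 3:185/189 6:154/155 9:110/110 12:92/91 15:104/104 18:122/123 20:128/131 24:131/134 27:133/136 30:133/134 33:132/134 36:133/135 39:134/137 42:148/152 45:178/181 48:196/199
0.02 -6:47/42 -3:56/49 0:66/56 3:76/60 6:87/58 9:96/52 12:108/56 15:118/80 18:126/110 20:131/127 24:133/134 27:133/136 30:131/135 33:131/133 36:133/136 39:136/139 42:149/150 45:181/182 48:199/201
0.01 -6:83/77 -3:89/83 0:89/82 3:87/78 6:90/68 9:99/56 12:109/57 15:119/81 18:126/110 20:131/128 24:133/135 27:133/135 30:132/134 33:131/134 36:132/135 39:136/139 42:151/154 45:179/181 48:193/194
0 -6:95/89 -3:90/83 0:84/77 3:84/74 6:92/66 9:107/55 12:116/55 15:119/77 18:126/109 20:130/127 24:131/133 27:131/134 30:131/134 33:133/135 36:132/135 39:135/137 42:149/152 45:175/179 48:189/192
-0.01 -6:86/78 -3:87/76 0:101/69 3:134/56 6:155/38 9:144/30 12:127/47 15:123/81 18:127/112 20:130/128 24:132/133 27:133/135 30:134/137 33:133/137 36:133/136 39:136/139 42:150/152 45:178/180 48:192/193
-0.045 -6:99/94 -3:132/131 0:168/170 3:180/182 6:153/155 9:113/113 12:96/95 15:106/107 18:122/123 20:132/134 24:135/136 27:132/134 30:132/135 33:133/136 36:131/134 39:134/138 42:149/153 45:177/180 48:189/190
```

The blue ends at z≈16 mm on the face, exactly at the upper slat's edge, so the lip is inside and the tongue rests on the mouth. I'll ease off slightly, then feel towards the face.

Call:
{"method": "apply_moves", "body": {"increments": [{"delta_pos": [-0.3,0,-0.5],"angular": [0,0,0],"hand": 0.4},{"delta_pos": [-0.4,0,0.3],"angular": [0,0,0],"hand": 0.4},{"delta_pos": [-0.4,0,0.3],"angular": [0,0,0],"hand": 0.4},{"delta_pos": [0,0,0],"angular": [0,0,0],"hand": 0.4},{"delta_pos": [0,0,0],"angular": [0,0,0],"hand": 0.4}]}}

```text
clock: 20.3
ee_pos: [0.5355, -0.1681, 0.1607]
orientation: [0.711, 0.645, -0.209, 0.188]
ft_force: [-2.5, 3.7, 5.3]
gripper_width: 0.0559
gripper_force: 25.0
```

Call:
{"method": "apply_moves", "body": {"increments": [{"delta_pos": [-0.4,0,0.3],"angular": [0,0,0],"hand": 0.4},{"delta_pos": [-0.4,0,0.3],"angular": [0,0,0],"hand": 0.4},{"delta_pos": [0,0,0],"angular": [0,0,0],"hand": 0.4},{"delta_pos": [0,0,0],"angular": [0,0,0],"hand": 0.4}]}}

```text
clock: 20.8
ee_pos: [0.5358, -0.169, 0.1607]
orientation: [0.711, 0.645, -0.208, 0.188]
ft_force: [-1.2, 3.4, 4.8]
gripper_width: 0.0557
gripper_force: 25.0
```

```bash
python3 go.py 0 -1.8 .0 4
```

```text
[-0.1  0.8 -2.6] [0.003 0.031 0.003] F [-1.2  3.4  4.8] t 20.8 clr now -1.8 mid -1.8 end -1.8
d [-0.2, -0.2, 0.3] a [0.005, -0.007, 0.001]
d [-0.2, -0.2, 0.3] a [0.0, -0.008, 0.0]
d [-0.2, -0.2, 0.3] a [0.0, -0.008, 0.0]
d [-0.2, -0.2, 0.3] a [0.0, -0.008, 0.0]
```

Call:
{"method": "apply_moves", "body": {"increments": [{"delta_pos": [-0.4,0,0.1],"angular": [0,0,0],"hand": 0.4},{"delta_pos": [-0.4,0,0.1],"angular": [0,0,0],"hand": 0.4},{"delta_pos": [0,0,0],"angular": [0,0,0],"hand": 0.4},{"delta_pos": [0,0,0],"angular": [0,0,0],"hand": 0.4}]}}

```text
clock: 21.3
ee_pos: [0.5355, -0.1703, 0.1607]
orientation: [0.711, 0.645, -0.209, 0.188]
ft_force: [2.2, 2.9, 3.6]
gripper_width: 0.0559
gripper_force: 25.0
```

Call:
{"method": "apply_moves", "body": {"increments": [{"delta_pos": [-0.4,0,0.1],"angular": [0,0,0],"hand": 0.4},{"delta_pos": [-0.4,0,0.1],"angular": [0,0,0],"hand": 0.4},{"delta_pos": [0,0,0],"angular": [0,0,0],"hand": 0.4},{"delta_pos": [0,0,0],"angular": [0,0,0],"hand": 0.4}]}}

```text
clock: 21.8
ee_pos: [0.5352, -0.1706, 0.1608]
orientation: [0.711, 0.645, -0.209, 0.187]
ft_force: [2.9, 4.3, 3.6]
gripper_width: 0.056
gripper_force: 25.0
```

```bash
python3 go.py 1 -2 .0 4
```

```text
[ 1.6  0.3 -2.5] [0.003 0.031 0.002] F [2.9 4.3 3.6] t 21.8 clr now -1.9 mid -1.8 end -2.0
d [-0.0, -0.1, 0.2] a [0.003, -0.008, 0.001]
d [-0.0, -0.1, 0.2] a [0.0, -0.008, 0.0]
d [-0.0, -0.1, 0.2] a [0.0, -0.008, 0.0]
d [-0.0, -0.1, 0.2] a [0.0, -0.008, 0.0]
```

Call:
{"method": "apply_moves", "body": {"increments": [{"delta_pos": [-0.1,0,0.5],"angular": [0,-0.01,0],"hand": 0.4},{"delta_pos": [-0.1,0,0.5],"angular": [0,-0.01,0],"hand": 0.4},{"delta_pos": [-0.1,0,0.5],"angular": [0,-0.01,0],"hand": 0.4},{"delta_pos": [0,0,0],"angular": [0,0,0],"hand": 0.4},{"delta_pos": [0,0,0],"angular": [0,0,0],"hand": 0.4}]}}

```text
clock: 22.42
ee_pos: [0.5351, -0.1711, 0.1596]
orientation: [0.708, 0.642, -0.219, 0.197]
ft_force: [3.1, 7.1, 3.8]
gripper_width: 0.0561
gripper_force: 25.0
```

```bash
python3 go.py 1 -2 .0 1;python3 - <<'E'
from h import *
print(arm.sense()["torque"],np.degrees(now()[1].as_euler("ZYX")))
w=cam("wrist"); h=cv2.cvtColor(w["color"],cv2.COLOR_BGR2HSV); m=cv2.inRange(h,(108,150,60),(128,255,255))
n,l,st,c=cv2.connectedComponentsWithStats(m)
k=l[200,258];cn=cv2.findContours((l==k).astype(np.uint8),0,2)[0][0]; print(cv2.approxPolyDP(cn,2,True)[:,0].tolist())
E
```

```text
[ 0.9  0.3 -2.5] [0.003 0.002 0.003] F [3.1 7.1 3.8] t 22.425 clr now -1.8 mid -1.9 end -2.0
d [-0.4, -0.3, -0.3] a [0.004, -0.002, 0.001]
[ 0.69597841 -0.38569019  0.07962855] [  84.45031923   34.2377219  -179.82135561]
[[205, 148], [199, 183], [195, 189], [191, 227], [211, 286], [305, 286], [326, 226], [321, 200], [322, 190], [318, 182], [313, 149]]
```

Call:
{"method": "apply_moves", "body": {"increments": [{"delta_pos": [0.3,0,0],"angular": [0,0,0],"hand": 0.4},{"delta_pos": [0,0,0],"angular": [0,0,0],"hand": 0.4},{"delta_pos": [0,0,0],"angular": [0,0,0],"hand": 0.4}], "newtons": 8}}

```text
clock: 22.85
ee_pos: [0.5352, -0.1711, 0.1596]
orientation: [0.708, 0.642, -0.219, 0.197]
ft_force: [2.0, 7.2, 4.3]
gripper_width: 0.0558
gripper_force: 8.0
```

Call:
{"method": "apply_moves", "body": {"increments": [{"delta_pos": [0,0,0],"angular": [0,0,0],"hand": 0.64},{"delta_pos": [0,0,0],"angular": [0,0,0],"hand": 0.68},{"delta_pos": [0,0,0],"angular": [0,0,0],"hand": 0.74},{"delta_pos": [0,0,0],"angular": [0,0,0],"hand": 0.8},{"delta_pos": [0,0,0],"angular": [0,0,0],"hand": 0.8}]}}

```text
clock: 23.48
ee_pos: [0.5348, -0.1718, 0.1595]
orientation: [0.708, 0.642, -0.22, 0.197]
ft_force: [0.1, 0.1, 0.2]
gripper_width: 0.0737
gripper_force: 0.0
```

```bash
python3 - <<'E'
from h import *
s=arm.sense(); print(s["ft_force"],s["torque"],s["gripper_width"])
w=cam("wrist");w["fish"]=True; h=cv2.cvtColor(w["color"],cv2.COLOR_BGR2HSV); m=cv2.inRange(h,(108,150,60),(128,255,255))
n,l,st,c=cv2.connectedComponentsWithStats(m)
k=l[200,258];cn=cv2.findContours((l==k).astype(np.uint8),0,2)[0][0]; print(cv2.approxPolyDP(cn,2,True)[:,0].tolist())
E
```

```text
[0.08679012 0.06285454 0.18493206] [ 0.18193379 -0.06021348  0.02581864] 0.07373688840057949
[[206, 145], [201, 175], [196, 186], [192, 222], [212, 286], [305, 286], [327, 224], [323, 185], [319, 178], [314, 146]]
```

The bin hangs free with zero force on the tool. I'm backing away along the tool axis.

Call:
{"method": "apply_moves", "body": {"increments": [{"delta_pos": [0,0,-8],"angular": [0,0,0],"hand": 0.8},{"delta_pos": [0,0,-16],"angular": [0,0,0],"hand": 0.8},{"delta_pos": [0,0,-20],"angular": [0,0,0],"hand": 0.8},{"delta_pos": [0,0,-25],"angular": [0,0,0],"hand": 0.8},{"delta_pos": [0,0,-30],"angular": [0,0,0],"hand": 0.8}]}}

```text
clock: 24.15
ee_pos: [0.5407, -0.1152, 0.2429]
orientation: [0.708, 0.642, -0.22, 0.197]
ft_force: [0.3, -0.1, -0.1]
gripper_width: 0.0734
gripper_force: 0.0
```

Call:
{"method": "apply_moves", "body": {"increments": [{"delta_pos": [0,0,-40],"angular": [0,0,0],"hand": 0.8},{"delta_pos": [0,0,-40],"angular": [0,0,0],"hand": 0.8},{"delta_pos": [0,0,-30],"angular": [0,0,0],"hand": 0.8},{"delta_pos": [0,0,0],"angular": [0,0,0],"hand": 0.8},{"delta_pos": [0,0,0],"angular": [0,0,0],"hand": 0.8}]}}

```text
clock: 24.78
ee_pos: [0.5467, -0.0546, 0.3314]
orientation: [0.708, 0.642, -0.22, 0.197]
ft_force: [0.6, 0.2, -0.1]
gripper_width: 0.0736
gripper_force: 0.0
```

```bash
python3 - <<'E'
from h import *
s=cam("scene");w=cam("wrist"); print(now()[0],arm.sense()["ft_force"])
z=lambda i,x,y,ww,hh,W,H: cv2.resize(i[y:y+hh,x:x+ww],(W,H),interpolation=cv2.INTER_CUBIC)
o=np.zeros((600,800,3),np.uint8)
o[:,:400]=z(s["color"],110,80,100,150,400,600); o[:300,400:]=z(w["color"],0,0,512,384,400,300)
o[300:,400:]=z(w["color"],190,160,160,120,400,300)
cv2.imwrite("pics/z6.png",o)
E
```

```text
[ 0.54634187 -0.05496304  0.33064584] [-0.12798139  0.42011575  0.24112327]
```

View pics/z6.png

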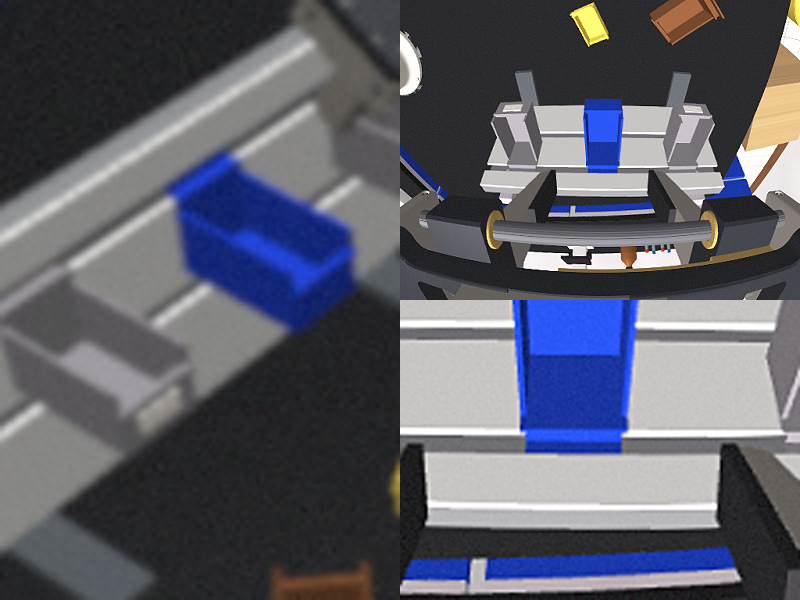

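The blue bin hangs between the grey bins, level with them, parallel and with its back on the panel. Its lip is inside the top groove (scene crop, bin at (180–355,160–330)), and the gripper is well clear. Handing in.

```bash
python3 -c "
from workcell import arm
print(arm.sign_off())"
```

```text
the job is handed in; nothing more can be done
None
```

The blue bin hangs by itself in the top groove between the two grey bins, flat against the panel with the gripper clear; I handed the job in at about 25 s, and the sign-off returned no verdict.

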